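# Cap and load the filled canisters

### The arm

A 6-joint arm with a two-finger parallel gripper is mounted at the origin on the work surface. World frame = base frame: x ahead of the robot, y to its left, z up, the work surface at z = 0. Lengths are in mm, angles in degrees, forces in N, time in s.
With the tool pointing down it reaches from about 300 to 850 mm from the base axis. Payload 4.2 kg.
Tool frame: the origin (TCP) lies between the finger pads, 19 mm behind the fingertips; this is the grasp point; z points along the fingers, y is the line along which they close (so a half turn about z gives the same grasp; the last joint's range is limited). The gripper opens to 91 mm and grips with 3 to 60 N. Pads are 32 mm wide; open, the fingers measure 118 mm over their backs; the gripper's body (76 mm by 178 mm) begins 60 mm behind the grasp point.
Start: joints at [-76.719, 18.312, 89.639, -0, 72.044, -1.146], TCP at [143.262, -556.882, 232.776] pointing down, gripper open.
Joint ranges: [-177.97, 177.97], [-48.28, 115.42], [12.27, 149.76], [-77.06, 257.06], [2.81, 150.46], [-146.56, 146.56]. Speed limits (degrees/s): [147.25, 147.25, 180, 180, 180, 180].

### API

Orientations are given as [roll, pitch, yaw] about the fixed x, y, z axes, in that order (R = Rz(yaw) Ry(pitch) Rx(roll)).
In Python, from workcell import env, cams gives the robot as it stands.
- The arm moves only by the tool apply_moves, never from a script. Its argument "deltas" is a list of rows, each a list of 5 numbers: the shift along the tool's x, y, z in m, then the turn about the tool's z in rad, then the opening, from -1 (shut) to 1 (fully open), so that 0 is half open. In form: [[tx, ty, tz, roll, gripper], ...]. A call has 1 to 5 rows; each row is the pose to reach, as a shift and turn from the pose commanded when the call began, along the tool's axes at that moment; what a row does not reach only later rows make up. A row lasts 1/10 s, in which the tool goes at most 50 mm and 8.59 degrees, less where a joint would pass 70% of its speed; a pose out of reach is approached as far as the arm can. A call with a gripper value outside its range is refused whole. The fingers move at their own pace and stop on an object; "grip_force" is the grip in N (left out, the last holds). Time passes only in rows, so rows that repeat a pose let the fingers close. It gives the time, the measured TCP pose, the force, the opening and the grip force at its end, in the units of the state.
- env.state(): the state, without advancing time (a new reading comes with each control period).
- cams.grab_frame(name): name is "scene" or "top"; returns the picture (400x640x3 uint8, blue, green, red); there is no depth.
- cams.get_calibration(name): a dict with "mtx" (3x3 intrinsics, pixels), "eye" and "attitude" of the camera in the world. Camera axes: x right, y down, z forward; pixel columns grow to the right and rows downward; lengths in mm; the calibration is good to about 2 mm. A picture is of the moment at which its call begins. get_calibration takes no time and is no camera call.
- env.job_done(): hands the job in; it is judged then, once.
The state is a dict: "time_s": time; "qpos": joint angles; "qvel": joint speeds; "effort": joint torques, N m; "ee_pos": TCP position; "ee_rot": TCP orientation; "force": force on the tool from outside, world axes, zero at the start; "torque": the same for the moment, N m; "gripper_width": finger opening in mm; "gripper_force": force on a finger pad.
Only numpy, scipy, OpenCV 4.12 (cv2) and the standard library are available. Lean on these libraries where they do the work, as an engineer would, in place of code of your own. Each camera call takes 0.05 s, during which the arm holds its last target. There are 200 camera calls.

### The job

The filled canisters on the steel stand have loose caps: turn each cap clockwise until its clutch slips with a click before you lift that canister, then lift it by its handle off the stand and set it down upright on the floor of the open tray on the other side. When you finish, every canister on the bench stands in the tray with its cap still tight, and the other things on the bench stay where they are.

Things in the scene. Friction and masses are not known exactly. Their poses are not given: they have to be found in the camera images.
- stand: low steel stand with a flat top 300 mm (its x) by 310 mm (its y), fixed to the table; the top is 25 mm above the table. Origin: centre of the underside, at table height. The canisters start on it, roughly in two rows of two (some places may be empty).
- tray: open blue plastic tray, 290 mm (its x) by 300 mm (its y) outside, 22 mm high, walls 5 mm, floor 5 mm thick, fixed to the table on the other side of the robot from the stand (either may be left or right). Origin: centre of the underside, at table height; inside it is 280 x 290 mm, room for four canisters in two rows of two.
- can_a: white square-shouldered canister, one of three or four alike, 0.6 to 0.9 kg. Body 96 mm (its x) by 60 mm (its y), shoulder 82 mm high. Origin: centre of the underside; z up. Black ribbed cap: upright cylinder, 32 mm diameter, axis 28 mm along -x from the centre, 87 to 119 mm above the underside (grip with the TCP at 110 mm), over a grey collar 37 mm wide. Handle over the +x half.
- can_a_handle (a point): middle of can_a's handle bar, 18 mm along +x from the canister's centre, 110 mm above its underside. The bar runs along the canister's x: 44 mm long, 14 mm wide (y), 12 mm thick, top 116 mm above the underside, a post under each end, 22 mm gap beneath. Pinch it across its width from above; a firm grip keeps the canister level, for its balance point is only about 13 mm nearer the cap.
- thread_a (a joint): how far can_a's cap is screwed down, rad: 1.3 is fully home (hard stop), starts at 0.3 to 1.0, grows turning the cap clockwise seen from above; easy (0.02 N m). Turning back unscrews it. The handle's front post is 24 mm from the cap's axis: turn with a finger on each y side of the cap, up to 0.6 rad either way of the canister's y axis, and grasp again if more is needed.
- cap_a (a joint): how far can_a's cap has slipped clockwise on its clutch past the collar, rad; 0 at the start. The cap carries the collar along until the thread is home, then slips at 0.12 N m; clicked once above 0.2; more does no harm. White marks on cap and collar are in line until it slips. The standing canister's weight keeps it from turning along.
- can_b: white square-shouldered canister, one of three or four alike, 0.6 to 0.9 kg. Body 96 mm (its x) by 60 mm (its y), shoulder 82 mm high. Origin: centre of the underside; z up. Black ribbed cap: upright cylinder, 32 mm diameter, axis 28 mm along -x from the centre, 87 to 119 mm above the underside (grip with the TCP at 110 mm), over a grey collar 37 mm wide. Handle over the +x half.
- can_b_handle (a point): middle of can_b's handle bar, 18 mm along +x from the canister's centre, 110 mm above its underside. The bar runs along the canister's x: 44 mm long, 14 mm wide (y), 12 mm thick, top 116 mm above the underside, a post under each end, 22 mm gap beneath. Pinch it across its width from above; a firm grip keeps the canister level, for its balance point is only about 13 mm nearer the cap.
- thread_b (a joint): how far can_b's cap is screwed down, rad: 1.3 is fully home (hard stop), starts at 0.3 to 1.0, grows turning the cap clockwise seen from above; easy (0.02 N m). Turning back unscrews it. The handle's front post is 24 mm from the cap's axis: turn with a finger on each y side of the cap, up to 0.6 rad either way of the canister's y axis, and grasp again if more is needed.
- cap_b (a joint): how far can_b's cap has slipped clockwise on its clutch past the collar, rad; 0 at the start. The cap carries the collar along until the thread is home, then slips at 0.12 N m; clicked once above 0.2; more does no harm. White marks on cap and collar are in line until it slips. The standing canister's weight keeps it from turning along.
- can_c: white square-shouldered canister, one of three or four alike, 0.6 to 0.9 kg. Body 96 mm (its x) by 60 mm (its y), shoulder 82 mm high. Origin: centre of the underside; z up. Black ribbed cap: upright cylinder, 32 mm diameter, axis 28 mm along -x from the centre, 87 to 119 mm above the underside (grip with the TCP at 110 mm), over a grey collar 37 mm wide. Handle over the +x half.
- can_c_handle (a point): middle of can_c's handle bar, 18 mm along +x from the canister's centre, 110 mm above its underside. The bar runs along the canister's x: 44 mm long, 14 mm wide (y), 12 mm thick, top 116 mm above the underside, a post under each end, 22 mm gap beneath. Pinch it across its width from above; a firm grip keeps the canister level, for its balance point is only about 13 mm nearer the cap.
- thread_c (a joint): how far can_c's cap is screwed down, rad: 1.3 is fully home (hard stop), starts at 0.3 to 1.0, grows turning the cap clockwise seen from above; easy (0.02 N m). Turning back unscrews it. The handle's front post is 24 mm from the cap's axis: turn with a finger on each y side of the cap, up to 0.6 rad either way of the canister's y axis, and grasp again if more is needed.
- cap_c (a joint): how far can_c's cap has slipped clockwise on its clutch past the collar, rad; 0 at the start. The cap carries the collar along until the thread is home, then slips at 0.12 N m; clicked once above 0.2; more does no harm. White marks on cap and collar are in line until it slips. The standing canister's weight keeps it from turning along.
- can_d: white square-shouldered canister, one of three or four alike, 0.6 to 0.9 kg. Body 96 mm (its x) by 60 mm (its y), shoulder 82 mm high. Origin: centre of the underside; z up. Black ribbed cap: upright cylinder, 32 mm diameter, axis 28 mm along -x from the centre, 87 to 119 mm above the underside (grip with the TCP at 110 mm), over a grey collar 37 mm wide. Handle over the +x half.
- can_d_handle (a point): middle of can_d's handle bar, 18 mm along +x from the canister's centre, 110 mm above its underside. The bar runs along the canister's x: 44 mm long, 14 mm wide (y), 12 mm thick, top 116 mm above the underside, a post under each end, 22 mm gap beneath. Pinch it across its width from above; a firm grip keeps the canister level, for its balance point is only about 13 mm nearer the cap.
- thread_d (a joint): how far can_d's cap is screwed down, rad: 1.3 is fully home (hard stop), starts at 0.3 to 1.0, grows turning the cap clockwise seen from above; easy (0.02 N m). Turning back unscrews it. The handle's front post is 24 mm from the cap's axis: turn with a finger on each y side of the cap, up to 0.6 rad either way of the canister's y axis, and grasp again if more is needed.
- cap_d (a joint): how far can_d's cap has slipped clockwise on its clutch past the collar, rad; 0 at the start. The cap carries the collar along until the thread is home, then slips at 0.12 N m; clicked once above 0.2; more does no harm. White marks on cap and collar are in line until it slips. The standing canister's weight keeps it from turning along.
- tape_roll: cardboard tape roll lying flat, 68 mm across, 24 mm high; loose, a bystander. Origin: centre of the underside.
- tin: flat round metal tin, 60 mm across, 28 mm high; loose, a bystander. Origin: centre of the underside.
- bottle: white bottle, 60 mm across, 110 mm high; loose, a bystander. Origin: centre of the underside.
- stapler: stapler, 140 x 34 mm, 50 mm high; loose, a bystander. Origin: centre of the underside.
Things that resemble listed ones, but are neither listed nor needed, are in the scene too. What is shaped like the can_d but yellow is not meant. Leave any yellow look-alike of the can_a alone.

How it is judged (in metres and radians):
At the end, for the whole second after the job is handed in: Every canister present stands on the tray's floor (its centre inside the tray, within 125 mm of the middle both ways, underside within 12 mm of table height, less than 0.1 rad off upright, at rest), with its thread above 1.2 rad and its clutch slipped by more than 0.2 rad (value of joint each of cap_a, cap_b, cap_c, cap_d above 0.2 rad and value of joint each of thread_a, thread_b, thread_c, thread_d above 1.2 rad and angle between each of can_a, can_b, can_c, can_d's own z axis and vertical below 0.1 rad and linear speed of each of can_a, can_b, can_c, can_d below 0.02 m/s and x of can_a in the frame of tray between -0.125 and 0.125 m and y of can_a in the frame of tray between -0.125 and 0.125 m and z of can_a in the frame of tray between 0 and 0.012 m and x of can_b in the frame of tray between -0.125 and 0.125 m and y of can_b in the frame of tray between -0.125 and 0.125 m and z of can_b in the frame of tray between 0 and 0.012 m and x of can_c in the frame of tray between -0.125 and 0.125 m and y of can_c in the frame of tray between -0.125 and 0.125 m and z of can_c in the frame of tray between 0 and 0.012 m and x of can_d in the frame of tray between -0.125 and 0.125 m and y of can_d in the frame of tray between -0.125 and 0.125 m and z of can_d in the frame of tray between 0 and 0.012 m); the robot touches nothing.
It fails at once if can_a is lifted before its cap's clutch has clicked (height (world z) of can_a above 0.055 m and value of joint cap_a below 0.2 rad).
It fails at once if can_b is lifted before its cap's clutch has clicked (height (world z) of can_b above 0.055 m and value of joint cap_b below 0.2 rad).
It fails at once if can_c is lifted before its cap's clutch has clicked (height (world z) of can_c above 0.055 m and value of joint cap_c below 0.2 rad).
It fails at once if can_d is lifted before its cap's clutch has clicked (height (world z) of can_d above 0.055 m and value of joint cap_d below 0.2 rad).
It fails at once if a bystander is pushed more than 5 cm from its place (distance of any of tape_roll, tin, bottle, stapler from where it was at the start of the episode above 0.05 m).
Of can_a, can_b, can_c, can_d only 3 to 4 are there at a start; the rules pass over those that are not, and their reading is None.
At some moment in a run one of can_a, can_b, can_c, can_d may be knocked a few centimetres aside while the robot is not near it.
Once in a run the grip may slacken for a moment while it holds something.
It also fails if it takes over 210 s, if anything falls off the work surface, if the arm or the gripper's body presses on something with over 40 N, if the wrist force passes 120 N, or if a joint passes its speed limit or range.

## Working session

There is one attempt and no reset: what is moved stays moved. The work goes in short steps, Python scripts to look and compute and a tool call to move; the robot and the scene stay as the last step left them, time stands still between calls to the robot, and variables do not carry over. Pictures are saved under pics/ and viewed, at most 14 in all, crops included, and the job is handed in when it is done.

Besides the shell and the picture viewer there is one more tool, called after "Call:" as name(argument=value, ...) on one line, values as JSON. apply_moves: Moves the arm, as the interface text tells. Its arguments: {"type":"object","properties":{"deltas":{"type":"array"},"grip_force":{"type":"number"}},"required":["deltas"]}

```bash
mkdir -p pics; python3 - <<'E'
from workcell import env,cams
import cv2,json
for n in("scene","top"):
    cv2.imwrite(f"pics/{n}0.png",cams.grab_frame(n)); print(cams.get_calibration(n))
print(env.state())
E
```

```text
{'mtx': array([[463.94300801,   0.        , 314.76971039],
       [  0.        , 463.94300801, 200.04165884],
       [  0.        ,   0.        ,   1.        ]]), 'eye': array([1541.09214449,   -6.23878337,  823.87517077]), 'attitude': array([-124.54987271,   -1.21161425,   86.62573879])}
{'mtx': array([[432.01442536,   0.        , 323.22985861],
       [  0.        , 432.01442536, 200.8672512 ],
       [  0.        ,   0.        ,   1.        ]]), 'eye': array([ 308.6187077 ,   87.18330298, 1313.26740118]), 'attitude': array([-171.73195185,   -0.8434131 ,  -89.81316437])}
{'time_s': 0.1, 'qpos': array([-7.67197019e+01,  1.83462762e+01,  8.96980721e+01, -3.38804400e-04,
        7.20438972e+01, -1.14643700e+00]), 'qvel': array([ 0.01073073, -0.07731299, -0.18218863, -0.06092084,  0.00069054,
       -0.05564726]), 'effort': array([ 1.31659399e-04, -4.13331771e+01, -2.32509291e+01,  7.28718191e-02,
        4.21630964e-02, -5.37451956e-05]), 'ee_pos': array([ 143.15547472, -556.46751646,  232.03050003]), 'ee_rot': array([-1.79911766e+02, -1.44351766e-03,  1.44268387e+01]), 'force': array([-1.33002411, -0.89918772,  0.65767025]), 'torque': array([-0.01775939, -0.0600353 ,  0.0098324 ]), 'gripper_force': 0.0, 'gripper_width': 91.00939836348685}
```

View pics/top0.png

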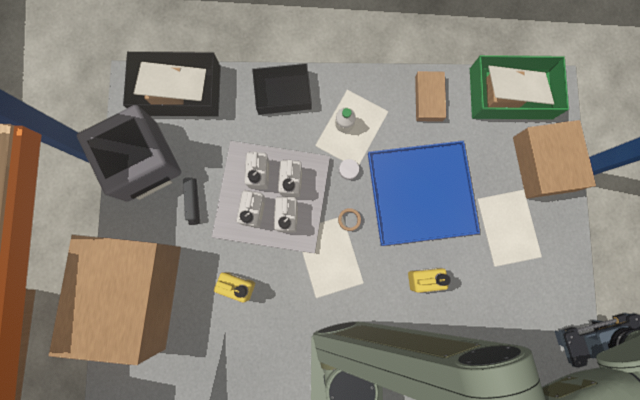

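View pics/scene0.png

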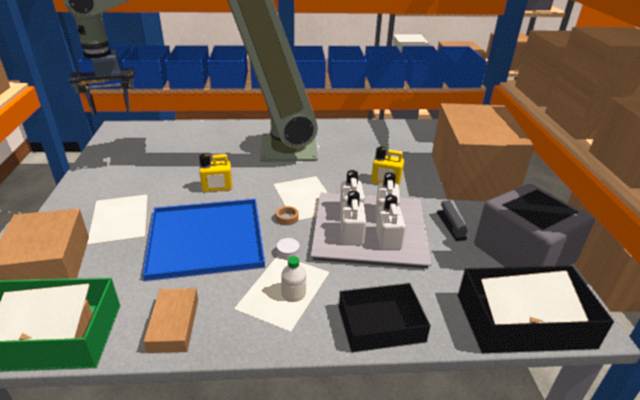

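The top view shows the stand on the left (y+), around (272,195), with four white canisters. The caps are near (254,176), (289,184), (246,216) and (285,215). The tray is around (423,193). The two yellow look-alikes at (235,287) and (430,281) are to be left alone. The four white ones on the stand match the description.

```bash
cat > h.py <<'E'
from workcell import env,cams
import cv2,numpy as np
from scipy.spatial.transform import Rotation as Ro
def cal(n):
    c=cams.get_calibration(n); return c['mtx'],c['eye'],Ro.from_euler('xyz',c['attitude'],degrees=True).as_matrix()
def p2w(n,uv,z):
    K,e,R=cal(n); d=R@np.linalg.inv(K)@np.array([uv[0],uv[1],1.]); return (e+d*(z-e[2])/d[2])[:2]
def w2p(n,P):
    K,e,R=cal(n); q=K@(R.T@(np.atleast_2d(P)-e).T); return (q[:2]/q[2]).T
E
python3 - <<'E'
from h import *
im=cv2.imread('pics/top0.png')
K,e,R=cal('top'); print(w2p('top',[0,0,0]), w2p('scene',[0,0,0]))
cv2.imwrite('pics/c0.png',cv2.resize(im[140:255,215:335],None,fx=5,fy=5,interpolation=cv2.INTER_CUBIC))
b=(im.max(2)<60).astype('uint8'); b[:, :215]=0;b[:,335:]=0;b[:140]=0;b[255:]=0
n,l,s,c=cv2.connectedComponentsWithStats(b)
for i in range(1,n):
    if s[i,4]>20: print(s[i],c[i],p2w('top',c[i],144))
hsv=cv2.cvtColor(im,cv2.COLOR_BGR2HSV)
m=cv2.inRange(hsv,(105,120,60),(125,255,255)); m[:, :340]=0;m[:,500:]=0
ct=max(cv2.findContours(m,0,1)[0],key=cv2.contourArea); r=cv2.minAreaRect(ct)
print(r,[p2w('top',q,15) for q in cv2.boxPoints(r)],p2w('top',r[0],15))
E
```

```text
[[346.21315212 370.98458811]] [[287.50358461 147.65696944]]
[250 176  10   6  22] [255.63636364 179.31818182] [537.45654926 256.53808274]
((423.44268798828125, 192.5557861328125), (94.37885284423828, 100.61746215820312), 82.64761352539062) [array([650.19871898, -67.75805765]), array([ 693.65376452, -379.79309595]), array([ 402.06914327, -403.35309573]), array([ 362.18202045, -100.70598389])] [ 524.67939151 -237.52284028]
```

View pics/c0.png

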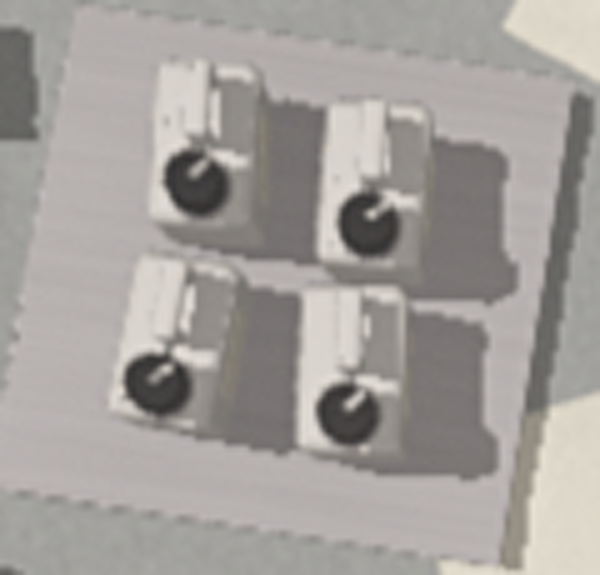

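The crop shows four white canisters with their caps toward the robot and handles pointing away (+x). In the crop, the cap tops are at (196,182), (369,222), (158,383) and (348,412), and each cap's mark lines up with its collar.

```bash
cat >> h.py <<'E'
def caps(n,im,guess,z=144,win=7,th=85):
    out=[]
    big=cv2.resize(im,None,fx=4,fy=4,interpolation=cv2.INTER_CUBIC)
    for u,v in guess:
        x,y=int(4*u),int(4*v); w=4*win
        b=(big[y-w:y+w,x-w:x+w].max(2)<th).astype('uint8')
        b=cv2.morphologyEx(b,cv2.MORPH_CLOSE,np.ones((7,7)))
        k,l,s,c=cv2.connectedComponentsWithStats(b); i=1+np.argmax(s[1:,4])
        ct=cv2.findContours((l==i).astype('uint8'),0,1)[0][0]
        (a,bb),r=cv2.minEnclosingCircle(ct)
        uv=np.array([(x-w+c[i][0]+.5)/4-.5,(y-w+c[i][1]+.5)/4-.5]); out.append((uv,s[i,4]/16,r/4))
    return out
def goal(p,yaw,st=None):
    """shift along present tool axes [m] and turn [rad] to world p (mm), tool yaw deg"""
    s=st or env.state(); R=Ro.from_euler('xyz',[180,0,s['ee_rot'][2]],degrees=True).as_matrix()
    d=R.T@(np.array(p)-s['ee_pos'])/1000; t=-(yaw-s['ee_rot'][2]); t=(t+180)%360-180
    return np.round(np.r_[d,np.radians(t)],4)
E
python3 - <<'E'
from h import *
im=cv2.imread('pics/top0.png')
cr=lambda u,v:(215+u/5,140+v/5)
for uv,a,r in caps('top',im,[cr(196,182),cr(369,222),cr(158,383),cr(348,412)]): print(uv,a,r,p2w('top',uv,144))
for a,b in [((205,62),(203,135)),((376,100),(371,180)),((175,262),(163,340)),((349,290),(349,365))]:
    A,B=p2w('top',cr(*a),141),p2w('top',cr(*b),141); d=A-B; print(A,B,(A+B)/2,np.degrees(np.arctan2(d[1],d[0])))
for q in [(78,8),(578,82)]: print(p2w('top',cr(*q),25))
print(env.state()['time_s'])
E
```

```text
[253.99755483 176.80935092] 105.4375 6.922235012054443 [544.45299183 261.21689616]
[288.10378886 185.14345855] 96.5 6.544344902038574 [521.7214657 167.1486859]
[246.17796999 216.9624158 ] 102.0625 7.0656280517578125 [433.34426973 279.47160373]
[284.01153713 223.10244622] 90.0625 6.210506916046143 [417.11004325 176.66965656]
[614.2422108  257.92272517] [572.73658251 257.96510763] [593.48939666 257.9439164 ] -0.058506167286441736
[593.23726539 162.59840644] [547.94091486 164.71265476] [570.58909012 163.6555306 ] -2.672392971238716
[501.4264589  271.46033043] [458.25880159 276.80354935] [479.84263024 274.13193989] -7.056084250110426
[486.41385446 175.86549216] [445.03414207 175.20182256] [465.72399827 175.53365736] 0.918861083112647
[677.930289   353.36267976]
[633.53289746  46.72097708]
0.1
```

```bash
cat >> h.py <<'E'
def chain(wps,st=None):
    s=dict(st or env.state())
    for *p,y in wps:
        print(goal(p,y,s).tolist()); s['ee_pos']=np.array(p); s['ee_rot']=np.array([180,0,y])
E
python3 - <<'E'
from h import *
chain([(300,-420,260,55),(450,-250,260,95),(470,-40,260,135),(419,177,260,175),(419,177,180,211)])
E
```

```text
[0.1859, -0.0931, -0.028, -0.7081]
[0.2253, 0.0254, 0.0, -0.6981]
[0.2075, 0.0382, 0.0, -0.6981]
[0.1895, 0.1174, 0.0, -0.6981]
[0.0, -0.0, 0.08, -0.6283]
```

Call:
apply_moves(deltas=[[0.037, -0.019, -0.006, -0.142, 0.4], [0.074, -0.037, -0.011, -0.283, 0.4], [0.112, -0.056, -0.017, -0.425, 0.4], [0.149, -0.075, -0.022, -0.566, 0.4], [0.186, -0.093, -0.028, -0.708, 0.4]])

```text
time_s: 0.6
ee_pos: [301.0, -418.9, 260.5]
ee_rot: [-179.9, -0.0, 55.3]
force: [-0.1, 0.4, 0.1]
gripper_width: 64.3
gripper_force: 0.0
```

Call:
apply_moves(deltas=[[0.045, 0.005, 0, -0.14, 0.4], [0.09, 0.01, 0, -0.28, 0.4], [0.135, 0.015, 0, -0.42, 0.4], [0.18, 0.02, 0, -0.56, 0.4], [0.225, 0.025, 0, -0.7, 0.4]])

```text
time_s: 1.1
ee_pos: [450.5, -248.8, 260.5]
ee_rot: [-180.0, -0.0, 95.4]
force: [-0.3, -1.2, -0.3]
gripper_width: 63.9
gripper_force: 0.0
```

Call:
apply_moves(deltas=[[0.0415, 0.0076, 0, -0.14, 0.4], [0.083, 0.0153, 0, -0.28, 0.4], [0.1245, 0.023, 0, -0.42, 0.4], [0.166, 0.0306, 0, -0.56, 0.4], [0.2075, 0.0382, 0, -0.7, 0.4]])

```text
time_s: 1.6
ee_pos: [469.0, -38.7, 260.4]
ee_rot: [-180.0, -0.0, 135.5]
force: [1.4, -0.0, 0.0]
gripper_width: 63.8
gripper_force: 0.0
```

Call:
apply_moves(deltas=[[0.038, 0.0235, 0, -0.14, 0.4], [0.076, 0.047, 0, -0.28, 0.4], [0.114, 0.07, 0, -0.42, 0.4], [0.152, 0.094, 0, -0.56, 0.4], [0.1895, 0.1174, 0, -0.7, 0.4]])

```text
time_s: 2.1
ee_pos: [416.7, 178.0, 260.5]
ee_rot: [-180.0, -0.0, 175.6]
force: [0.6, -0.5, 0.0]
gripper_width: 64.1
gripper_force: 0.0
```

Call:
apply_moves(deltas=[[0, 0, 0, -0.13, 0.4], [0, 0, 0.02, -0.26, 0.4], [0, 0, 0.05, -0.39, 0.4], [0, 0, 0.08, -0.52, 0.4], [0, 0, 0.08, -0.63, 0.4]])

```text
time_s: 2.6
ee_pos: [414.6, 175.3, 176.8]
ee_rot: [179.9, -0.5, -148.3]
force: [0.5, -0.2, -0.4]
gripper_width: 64.1
gripper_force: 0.0
```

```bash
python3 - <<'E'
from h import *
s=env.state();print(s);print(goal((419,177,135),211))
im=cams.grab_frame('scene'); cv2.imwrite('pics/s1.png',cv2.resize(im[130:290,280:460],None,fx=4,fy=3.7,interpolation=cv2.INTER_CUBIC))
E
```

```text
{'time_s': 2.6, 'qpos': array([ 2.14609396e+01,  1.00963410e+01,  1.09738345e+02, -7.00535498e-03,
        6.06913606e+01, -1.00237931e+02]), 'qvel': array([-7.32765188e-02, -1.62230753e+00, -3.92033669e+00, -4.56183929e-02,
        2.06180508e+00, -6.18676454e+01]), 'effort': array([  0.05915741, -30.02254486, -20.64247191,  -0.04242747,
        -0.28716568,   0.82850022]), 'ee_pos': array([414.63432227, 175.32278768, 176.76969313]), 'ee_rot': array([ 179.91248022,   -0.51875117, -148.29727596]), 'force': array([ 0.50416674, -0.22924157, -0.36065632]), 'torque': array([ 0.0744516 , -0.08427652,  0.01076299]), 'gripper_force': 0.0, 'gripper_width': 64.108398996792}
[-0.0046 -0.0009  0.0418  0.0123]
```

View pics/s1.png

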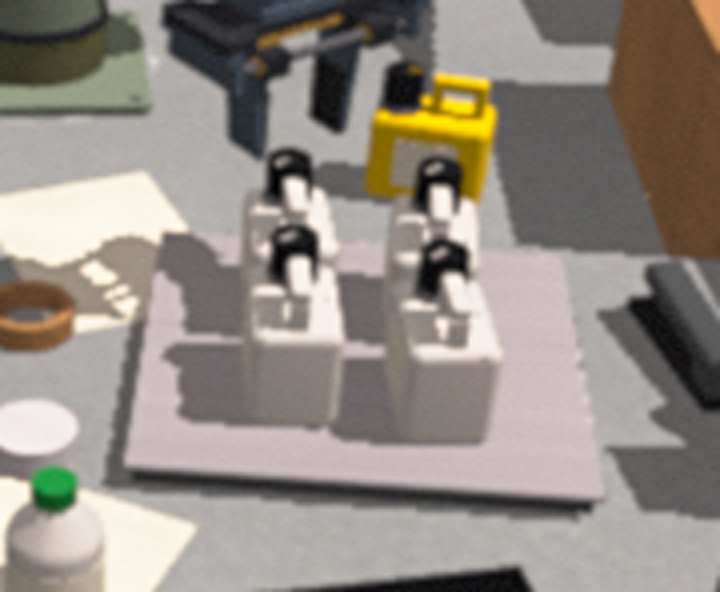

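The scene view shows the gripper hovering behind and above the near-row canister whose cap is at crop (290,165), with all four canisters upright.

Call:
apply_moves(deltas=[[0, 0, 0, 0, 0.4], [0, 0, 0, 0, 0.4]])

```text
time_s: 2.85
ee_pos: [418.0, 176.5, 181.2]
ee_rot: [-180.0, 0.1, -148.7]
force: [-0.4, -0.1, 1.2]
gripper_width: 63.6
gripper_force: 0.0
```

```bash
python3 - <<'E'
from h import *
s=env.state();print(s['ee_pos'],s['ee_rot']);print(goal((419,177,135),211))
for q in [(290,160),(438,168),(294,237),(444,250)]: print(p2w('scene',(280+q[0]/4,130+q[1]/3.7),144))
E
```

```text
[418.03044285 176.52983682 181.19744988] [-1.79984171e+02  6.54077551e-02 -1.48703161e+02]
[-0.0011 -0.0001  0.0462  0.0052]
[425.53794752 180.94673896]
[439.74843299 284.16871583]
[531.08576585 170.25309653]
[550.26950456 266.76840208]
```

```bash
python3 - <<'E'
from h import *
print(goal((418,178.5,135),208))
E
```

```text
[-0.001   0.0017  0.0462  0.0575]
```

Call:
apply_moves(deltas=[[-0.001, 0.0017, 0.015, 0.057, 0.4], [-0.001, 0.0017, 0.03, 0.057, 0.4], [-0.001, 0.0017, 0.046, 0.057, 0.4], [-0.001, 0.0017, 0.046, 0.057, 0.4]], grip_force=25)

```text
time_s: 3.25
ee_pos: [416.7, 177.9, 133.7]
ee_rot: [180.0, -0.2, -151.9]
force: [0.1, 0.2, 0.3]
gripper_width: 64.2
gripper_force: 0.0
```

Call:
apply_moves(deltas=[[0, 0, 0, 0, -1], [0, 0, 0, 0, -1], [0, 0, 0, 0, -1], [0, 0, 0, 0, -1], [0, 0, 0, 0, -1]])

```text
time_s: 3.75
ee_pos: [418.1, 178.0, 135.3]
ee_rot: [-179.9, 0.1, -151.8]
force: [1.6, -2.4, 1.4]
gripper_width: 31.7
gripper_force: 25.0
```

Gripped at 31.7 mm, so the cap is held. Now turning it clockwise.

Call:
apply_moves(deltas=[[0, 0, 0, 0.12, -1], [0, 0, 0, 0.24, -1], [0, 0, 0, 0.36, -1], [0, 0, 0, 0.48, -1], [0, 0, 0, 0.6, -1]])

```text
time_s: 4.25
ee_pos: [418.0, 178.5, 135.2]
ee_rot: [180.0, 0.1, 173.5]
force: [0.5, 0.0, 1.0]
gripper_width: 31.4
gripper_force: 25.0
```

Call:
apply_moves(deltas=[[0, 0, 0, 0.12, -1], [0, 0, 0, 0.24, -1], [0, 0, 0, 0.36, -1], [0, 0, 0, 0.42, -1], [0, 0, 0, 0.42, -1]])

```text
time_s: 4.75
ee_pos: [418.2, 179.0, 135.2]
ee_rot: [179.9, 0.0, 149.7]
force: [1.4, 2.2, 1.4]
gripper_width: 31.6
gripper_force: 25.0
```

```bash
python3 - <<'E'
from h import *
s=env.state();print(s['ee_pos'],s['ee_rot'],s['force'],s['torque'])
E
```

```text
[418.23276009 179.04226059 135.19731001] [1.79872902e+02 4.02836391e-02 1.49688036e+02] [1.40317663 2.21192953 1.44774315] [ 0.43997712 -0.27115555 -0.00717696]
```

Call:
apply_moves(deltas=[[0, 0, 0, 0, 0.4], [0, 0, 0, 0, 0.4], [0, 0, 0, -0.14, 0.4], [0, 0, 0, -0.28, 0.4], [0, 0, 0, -0.42, 0.4]])

```text
time_s: 5.25
ee_pos: [417.2, 178.0, 134.5]
ee_rot: [-180.0, -0.1, 174.1]
force: [-0.5, -0.1, -0.7]
gripper_width: 63.3
gripper_force: 0.0
```

Call:
apply_moves(deltas=[[0, 0, 0, -0.14, 0.4], [0, 0, 0, -0.28, 0.4], [0, 0, 0, -0.42, 0.4], [0, 0, 0, -0.6, 0.4], [0, 0, 0, -0.6, 0.4]])

```text
time_s: 5.75
ee_pos: [417.2, 178.1, 134.5]
ee_rot: [-180.0, -0.1, -151.6]
force: [0.3, -0.2, -0.1]
gripper_width: 63.7
gripper_force: 0.0
```

Call:
apply_moves(deltas=[[0, 0, 0, 0, -1], [0, 0, 0, 0, -1], [0, 0, 0, 0, -1], [0, 0, 0, 0, -1], [0, 0, 0, 0, -1]])

```text
time_s: 6.25
ee_pos: [417.7, 177.9, 134.7]
ee_rot: [-179.9, -0.0, -151.8]
force: [1.3, -2.9, 0.3]
gripper_width: 31.6
gripper_force: 25.0
```

Call:
apply_moves(deltas=[[0, 0, 0, 0.12, -1], [0, 0, 0, 0.24, -1], [0, 0, 0, 0.36, -1], [0, 0, 0, 0.48, -1], [0, 0, 0, 0.6, -1]])

```text
time_s: 6.75
ee_pos: [418.2, 178.7, 134.7]
ee_rot: [180.0, 0.1, 173.5]
force: [2.1, 1.2, -2.3]
gripper_width: 31.0
gripper_force: 25.0
```

```bash
python3 - <<'E'
from h import *
s=env.state();print(s['ee_pos'],s['ee_rot'],s['force'],s['torque'])
E
```

```text
[418.16017742 178.73525127 134.67490084] [1.79950391e+02 6.93287455e-02 1.73490264e+02] [ 2.05514888  1.21783317 -2.2745884 ] [ 0.30240648 -0.45522115  0.08525569]
```

Call:
apply_moves(deltas=[[0, 0, 0, 0.12, -1], [0, 0, 0, 0.24, -1], [0, 0, 0, 0.36, -1], [0, 0, 0, 0.42, -1], [0, 0, 0, 0.42, -1]])

```text
time_s: 7.25
ee_pos: [418.0, 178.5, 134.7]
ee_rot: [180.0, 0.0, 149.7]
force: [2.6, 0.3, -1.6]
gripper_width: 30.9
gripper_force: 25.0
```

Call:
apply_moves(deltas=[[0, 0, 0, 0, 0.4], [0, 0, 0, 0, 0.4], [0, 0, 0, 0, 0.4], [0, 0, -0.04, 0, 0.4], [0, 0, -0.06, 0, 0.4]])

```text
time_s: 7.75
ee_pos: [418.2, 178.6, 196.6]
ee_rot: [179.9, 0.1, 149.7]
force: [0.6, 0.3, -0.1]
gripper_width: 63.7
gripper_force: 0.0
```

Call:
apply_moves(deltas=[[0.05, 0, -0.03, 0, 0.4], [0.1, 0, -0.06, 0, 0.4], [0.15, 0, -0.06, 0, 0.4], [0.15, 0, -0.06, 0, 0.4]])

```text
time_s: 8.15
ee_pos: [285.2, 255.2, 256.1]
ee_rot: [179.9, -0.0, 149.9]
force: [0.9, 0.5, 0.7]
gripper_width: 64.4
gripper_force: 0.0
```

```bash
python3 - <<'E'
from h import *
s=env.state();print(s['ee_pos'],s['ee_rot'])
im=cams.grab_frame('top'); cv2.imwrite('pics/t2f.png',im); cv2.imwrite('pics/t2.png',cv2.resize(im[140:255,215:335],None,fx=5,fy=5,interpolation=cv2.INTER_CUBIC))
E
```

```text
[285.19628554 255.24549495 256.06289744] [ 1.79871091e+02 -4.03307340e-02  1.49886949e+02]
```

View pics/t2.png

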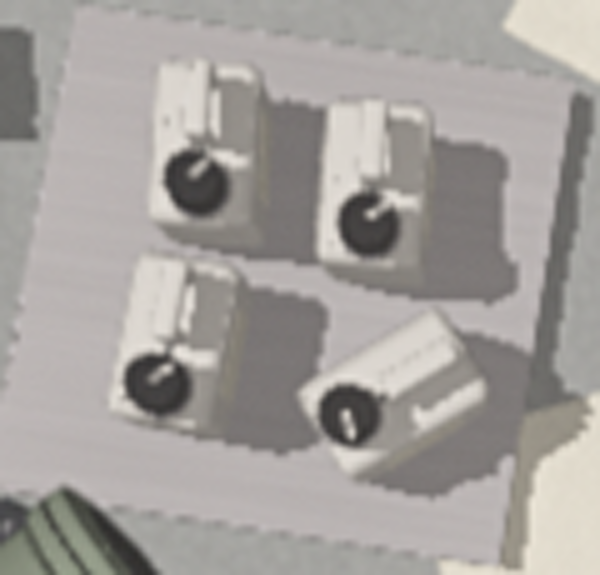

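The view shows the near-right canister has swung about 57° clockwise, with its cap still at crop (350,412). The body turned along on the second twist because the tool was carrying some of its weight (Fz was about -2 N). I'll regrasp and press down while turning.

```bash
python3 - <<'E'
from h import *
chain([(418,178.5,195,150),(418,178.5,135,150)])
E
```

```text
[-0.1538, 0.0002, 0.0608, -0.0015]
[0.0, -0.0, 0.06, 0.0]
```

Call:
apply_moves(deltas=[[-0.05, 0, 0, 0, 0.4], [-0.1, 0, 0.0, 0, 0.4], [-0.15, 0, 0.02, 0, 0.4], [-0.151, 0, 0.06, 0, 0.4], [-0.151, 0, 0.06, 0, 0.4]])

```text
time_s: 8.7
ee_pos: [416.5, 175.2, 190.2]
ee_rot: [-179.5, -0.4, 149.5]
force: [-0.2, 0.4, -0.5]
gripper_width: 64.0
gripper_force: 0.0
```

Call:
apply_moves(deltas=[[0, 0, 0.03, 0, 0.4], [0, 0, 0.06, 0, 0.4], [0, 0, 0.06, 0, 0.4]])

```text
time_s: 9.0
ee_pos: [416.1, 177.2, 133.0]
ee_rot: [-179.7, -0.2, 149.7]
force: [-0.3, -0.6, -0.4]
gripper_width: 63.5
gripper_force: 0.0
```

Call:
apply_moves(deltas=[[0, 0, 0, 0, -1], [0, 0, 0, 0, -1], [0, 0, 0, 0, -1], [0, 0, 0.002, 0, -1], [0, 0, 0.002, 0, -1]], grip_force=35)

```text
time_s: 9.5
ee_pos: [418.8, 178.0, 133.4]
ee_rot: [179.9, 0.1, 149.7]
force: [-0.3, -0.5, 2.7]
gripper_width: 31.2
gripper_force: 35.0
```

```bash
python3 - <<'E'
from h import *
s=env.state();print(s['ee_pos'],s['ee_rot'],s['force'],s['torque'])
E
```

```text
[418.83999783 177.98628945 133.40183522] [1.79941282e+02 5.83161217e-02 1.49712432e+02] [-0.31925338 -0.45551367  2.71068939] [ 0.02612771 -0.21210404  0.03715225]
```

Call:
apply_moves(deltas=[[0, 0, 0.004, 0, -1], [0, 0, 0.004, 0, -1], [0, 0, 0.004, 0, -1]])

```text
time_s: 9.8
ee_pos: [419.1, 178.0, 132.5]
ee_rot: [179.9, 0.1, 149.7]
force: [-6.2, -3.5, 26.3]
gripper_width: 31.4
gripper_force: 35.0
```

Call:
apply_moves(deltas=[[0, 0, 0, 0.06, -1], [0, 0, 0, 0.12, -1], [0, 0, 0, 0.18, -1], [0, 0, 0, 0.24, -1], [0, 0, 0, 0.3, -1]])

```text
time_s: 10.3
ee_pos: [419.3, 178.1, 132.5]
ee_rot: [179.8, 0.1, 132.4]
force: [-6.4, -2.3, 27.3]
gripper_width: 31.1
gripper_force: 35.0
```

```bash
python3 - <<'E'
from h import *
s=env.state();print(s['ee_pos'],s['ee_rot'],s['force'],s['torque'])
E
```

```text
[419.25207525 178.14004766 132.51071773] [1.79815782e+02 8.41342366e-02 1.32399789e+02] [-6.38739336 -2.33839118 27.32401202] [-0.47365694  1.02090319  0.09815747]
```

Pressing at about 27 N, with torque close to the clutch value. I'll ease off a little, finish the turn, release and look.

Call:
apply_moves(deltas=[[0, 0, -0.001, 0.12, -1], [0, 0, -0.001, 0.24, -1], [0, 0, -0.001, 0.36, -1], [0, 0, -0.001, 0.48, -1], [0, 0, -0.001, 0.6, -1]])

```text
time_s: 10.8
ee_pos: [419.6, 178.3, 132.6]
ee_rot: [179.8, -0.0, 97.9]
force: [-2.8, -1.3, 19.4]
gripper_width: 31.5
gripper_force: 35.0
```

Call:
apply_moves(deltas=[[0, 0, -0.003, 0, 0.4], [0, 0, -0.003, 0, 0.4], [0, 0, -0.003, 0, 0.4], [0, 0, -0.04, 0, 0.4], [0, 0, -0.08, 0, 0.4]])

```text
time_s: 11.3
ee_pos: [417.2, 177.3, 208.9]
ee_rot: [-179.7, 0.1, 98.2]
force: [1.0, 0.2, 0.5]
gripper_width: 63.6
gripper_force: 0.0
```

Call:
apply_moves(deltas=[[0.05, 0, -0.03, 0, 0.4], [0.1, 0, -0.04, 0, 0.4], [0.15, 0, -0.04, 0, 0.4], [0.15, 0, -0.04, 0, 0.4]])

```text
time_s: 11.7
ee_pos: [396.6, 330.6, 249.6]
ee_rot: [180.0, -0.1, 98.4]
force: [0.2, 0.0, -0.9]
gripper_width: 63.9
gripper_force: 0.0
```

```bash
python3 - <<'E'
from h import *
s=env.state();print(s['ee_pos'],s['ee_rot'])
im=cams.grab_frame('top'); cv2.imwrite('pics/t3f.png',im); a=cv2.resize(im[140:255,215:335],None,fx=5,fy=5,interpolation=cv2.INTER_CUBIC)
cv2.imwrite('pics/t3.png',a)
E
```

```text
[396.60710834 330.5932518  249.55474305] [ 1.79975247e+02 -1.22743657e-01  9.83919016e+01]
```

View pics/t3.png

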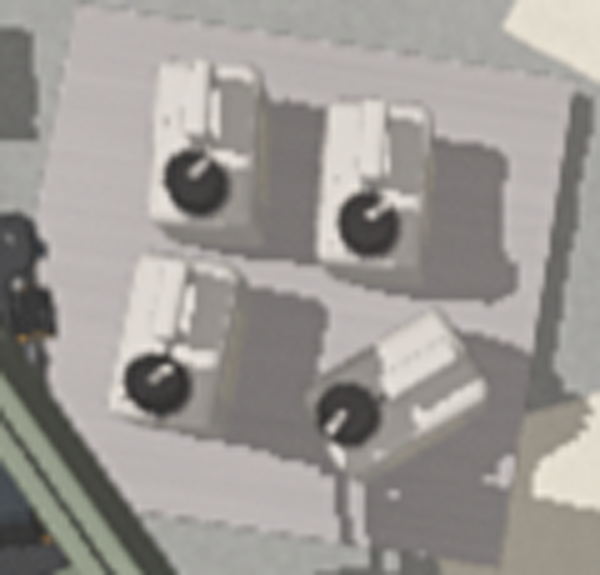

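The mark moved on (now at crop (335,425)) while the body stayed put, so total cap-versus-body rotation is about 1.95 rad and the clutch has slipped. Next I'll lift this canister by its handle.

```bash
python3 - <<'E'
from h import *
chain([(444,139,200,123),(444,139,135.5,123)])
q=w2p('top',[444,139,141])[0]; print((q-[215,140])*5)
E
```

```text
[-0.1953, 0.0192, 0.049, -0.4297]
[0.0, -0.0, 0.0645, 0.0]
[415.38818514 367.2113436 ]
```

Call:
apply_moves(deltas=[[-0.04, 0.004, 0, -0.09, 0.4], [-0.08, 0.008, 0, -0.18, 0.4], [-0.12, 0.012, 0, -0.27, 0.4], [-0.16, 0.016, 0.02, -0.36, 0.4], [-0.195, 0.019, 0.049, -0.43, 0.4]], grip_force=20)

```text
time_s: 12.25
ee_pos: [444.3, 133.1, 200.9]
ee_rot: [179.9, 0.1, 122.9]
force: [0.2, -0.4, -0.0]
gripper_width: 63.7
gripper_force: 0.0
```

Call:
apply_moves(deltas=[[0, 0, 0, 0, 0.4], [0, 0, 0.03, 0, 0.4], [0, 0, 0.064, 0, 0.4], [0, 0, 0.064, 0, 0.4]])

```text
time_s: 12.65
ee_pos: [440.3, 134.8, 133.5]
ee_rot: [-179.5, -0.2, 122.7]
force: [-0.7, 0.9, 0.6]
gripper_width: 64.0
gripper_force: 0.0
```

Call:
apply_moves(deltas=[[0, 0, 0, 0, -1], [0, 0, 0, 0, -1], [0, 0, 0, 0, -1], [0, 0, 0, 0, -1], [0, 0, 0, 0, -1]])

```text
time_s: 13.15
ee_pos: [443.9, 136.1, 137.4]
ee_rot: [179.9, 0.0, 122.8]
force: [-0.1, 0.4, -0.4]
gripper_width: 26.3
gripper_force: 0.0
```

Call:
apply_moves(deltas=[[0, 0, 0, 0, -1], [0, 0, 0, 0, -1], [0, 0, 0, 0, -1]], grip_force=50)

```text
time_s: 13.45
ee_pos: [444.1, 136.1, 136.9]
ee_rot: [179.9, 0.0, 122.8]
force: [1.0, 0.9, 0.4]
gripper_width: 14.0
gripper_force: 49.9
```

```bash
python3 - <<'E'
from h import *
s=env.state();print(s['ee_pos'],s['ee_rot'],s['force'],s['torque'],s['gripper_width'])
im=cams.grab_frame('scene'); cv2.imwrite('pics/s4.png',cv2.resize(im[130:290,280:460],None,fx=4,fy=3.7,interpolation=cv2.INTER_CUBIC))
E
```

```text
[444.05157047 136.08515675 136.91127339] [1.79949614e+02 2.33468334e-02 1.22776293e+02] [1.04329801 0.88551026 0.43368506] [ 0.06436024 -0.21966889  0.01759258] 13.969745649083547
```

Call:
apply_moves(deltas=[[0, 0, -0.01, 0, -1], [0, 0, -0.03, 0, -1], [0, 0, -0.06, 0, -1], [0, 0, -0.09, 0, -1], [0, 0, -0.09, 0, -1]])

```text
time_s: 14.0
ee_pos: [445.4, 136.5, 229.9]
ee_rot: [179.6, 0.1, 122.8]
force: [1.5, 1.1, -6.9]
gripper_width: 13.6
gripper_force: 49.9
```

```bash
python3 - <<'E'
from h import *
s=env.state();print(s['ee_pos'],s['ee_rot'],s['force'],s['torque'],s['gripper_width'])
# slots
t=np.array([525,-237.5]); y=np.radians(7.7); X=np.array([np.cos(y),np.sin(y)]);Y=np.array([-np.sin(y),np.cos(y)])
for n,(a,b) in dict(NL=(-65,70),NR=(-65,-70),FL=(65,70),FR=(65,-70)).items():
    c=t+a*X+b*Y; print(n,c,c+18*X)
im=cams.grab_frame('scene')
cv2.imwrite('pics/s4.png',im[100:320,130:460])
E
```

```text
[445.44396979 136.47158645 229.89471953] [1.79604654e+02 1.32224261e-01 1.22772375e+02] [ 1.45549286  1.13477682 -6.89315724] [ 0.01518911 -0.41833398 -0.01593658] 13.57028105980869
NL [ 451.20705904 -176.84027807] [ 469.04475663 -174.42852673]
NR [ 469.965125   -315.57792603] [ 487.80282259 -313.16617469]
FL [ 580.034875   -159.42207397] [ 597.8725726  -157.01032263]
FR [ 598.79294096 -298.15972193] [ 616.63063856 -295.74797059]
```

View pics/s4.png

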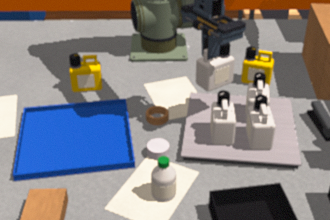

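The canister hangs level from the gripper in the scene view at (215,70), and the path to the tray is clear. I'll carry it to the far-right tray slot.

```bash
python3 - <<'E'
from h import *
chain([(470,-20,230,150),(550,-170,230,175),(617,-296,200,184),(617,-296,119,184)])
E
```

```text
[-0.1452, -0.0627, -0.0025, -0.4752]
[-0.1443, -0.0899, -0.0, -0.4363]
[-0.0777, -0.1197, 0.03, -0.1571]
[0.0, -0.0, 0.081, 0.0]
```

Call:
apply_moves(deltas=[[-0.03, -0.012, 0, -0.1, -1], [-0.06, -0.025, 0, -0.2, -1], [-0.09, -0.038, 0, -0.3, -1], [-0.12, -0.05, 0, -0.4, -1], [-0.145, -0.063, 0, -0.475, -1]])

```text
time_s: 14.55
ee_pos: [467.8, -21.5, 224.0]
ee_rot: [-179.9, -0.2, 150.2]
force: [1.1, 0.4, -7.0]
gripper_width: 13.9
gripper_force: 50.0
```

Call:
apply_moves(deltas=[[-0.03, -0.018, 0, -0.087, -1], [-0.06, -0.036, 0, -0.174, -1], [-0.09, -0.054, 0, -0.26, -1], [-0.12, -0.072, 0, -0.35, -1], [-0.144, -0.09, 0, -0.436, -1]])

```text
time_s: 15.05
ee_pos: [548.3, -171.1, 223.4]
ee_rot: [179.9, -0.3, 175.2]
force: [0.0, 0.7, -6.6]
gripper_width: 13.7
gripper_force: 50.0
```

Call:
apply_moves(deltas=[[-0.02, -0.03, 0, -0.04, -1], [-0.04, -0.06, 0, -0.08, -1], [-0.06, -0.09, 0.01, -0.12, -1], [-0.078, -0.12, 0.02, -0.157, -1], [-0.078, -0.12, 0.03, -0.157, -1]])

```text
time_s: 15.55
ee_pos: [616.4, -300.5, 191.8]
ee_rot: [-179.9, -0.2, -176.2]
force: [-0.2, 0.0, -7.7]
gripper_width: 13.4
gripper_force: 50.0
```

```bash
python3 - <<'E'
from h import *
s=env.state();print(s['ee_pos'],s['ee_rot'],s['force'],s['torque'],s['gripper_width']); chain([(617,-296,119,184)])
E
```

```text
[ 616.37702565 -300.47843595  191.8049788 ] [-179.94986459   -0.18223922 -176.17031924] [-0.16440494  0.03050626 -7.70836533] [ 0.19483422 -0.23391173 -0.04351345] 13.398762414696247
[-0.0009, 0.0044, 0.0728, -0.003]
```

Call:
apply_moves(deltas=[[0, 0, 0.02, 0, -1], [0, 0, 0.04, 0, -1], [0, 0, 0.06, 0, -1], [0, 0, 0.068, 0, -1], [0, 0, 0.068, 0, -1]])

```text
time_s: 16.05
ee_pos: [614.1, -295.2, 125.1]
ee_rot: [179.8, -0.4, -176.0]
force: [-0.2, -0.1, -6.3]
gripper_width: 13.5
gripper_force: 50.0
```

Call:
apply_moves(deltas=[[0, 0, 0.002, 0, -1], [0, 0, 0.004, 0, -1], [0, 0, 0.006, 0, -1]])

```text
time_s: 16.35
ee_pos: [616.4, -296.5, 123.7]
ee_rot: [-179.9, 0.1, -176.0]
force: [-0.1, -0.2, -6.3]
gripper_width: 13.6
gripper_force: 50.0
```

Call:
apply_moves(deltas=[[0, 0, 0.003, 0, -1], [0, 0, 0.005, 0, -1], [0, 0, 0.006, 0, -1], [0, 0, 0.007, 0, -1], [0, 0, 0.007, 0, -1]])

```text
time_s: 16.85
ee_pos: [616.0, -296.6, 117.1]
ee_rot: [-180.0, 0.0, -176.0]
force: [-3.0, 0.1, 2.0]
gripper_width: 13.7
gripper_force: 50.0
```

Down on the tray floor. I'll release, back off and measure again.

Call:
apply_moves(deltas=[[0, 0, 0, 0, 0.4], [0, 0, 0, 0, 0.4], [0, 0, 0, 0, 0.4], [0, 0, -0.04, 0, 0.4], [0, 0, -0.08, 0, 0.4]])

```text
time_s: 17.35
ee_pos: [615.6, -296.0, 195.3]
ee_rot: [179.9, -0.1, -176.0]
force: [0.6, 1.0, 1.0]
gripper_width: 50.8
gripper_force: 0.0
```

Call:
apply_moves(deltas=[[0, 0, -0.05, 0, 0.4], [0.04, 0.03, -0.06, 0, 0.4], [0.08, 0.06, -0.06, 0, 0.4], [0.12, 0.09, -0.06, 0, 0.4], [0.16, 0.12, -0.06, 0, 0.4]])

```text
time_s: 17.85
ee_pos: [447.4, -187.3, 255.9]
ee_rot: [-180.0, 0.1, -176.0]
force: [0.1, -1.0, 0.8]
gripper_width: 63.8
gripper_force: 0.0
```

```bash
python3 - <<'E'
from h import *
s=env.state();print(s['ee_pos'],s['ee_rot'])
im=cams.grab_frame('top'); cv2.imwrite('pics/t5f.png',im)
cr=lambda u,v:(215+u/5,140+v/5)
for uv,a,r in caps('top',im,[cr(196,182),cr(369,222),cr(158,383)]): print(uv,a,r,p2w('top',uv,144))
chain([(440,-20,250,190),(485,140,250,200),(522,168,195,206)])
cv2.imwrite('pics/t5.png',cv2.resize(im[110:270,210:500],None,fx=2.7,fy=2.7,interpolation=cv2.INTER_CUBIC))
E
```

```text
[ 447.43810151 -187.25084947  255.88636362] [-1.79976499e+02  6.15973354e-02 -1.76044098e+02]
[253.97092844 176.85988587] 101.3125 6.7902607917785645 [544.31093263 261.28625647]
[288.07587483 185.16975101] 92.875 6.454019069671631 [521.64765828 167.22416845]
[246.19515554 216.99862281] 96.4375 6.992355823516846 [433.24576816 279.42224345]
[-0.0128, 0.1617, 0.0045, -0.105]
[-0.0721, 0.1498, 0.0, -0.1745]
[-0.0443, 0.0137, 0.055, -0.1047]
```

View pics/t5.png

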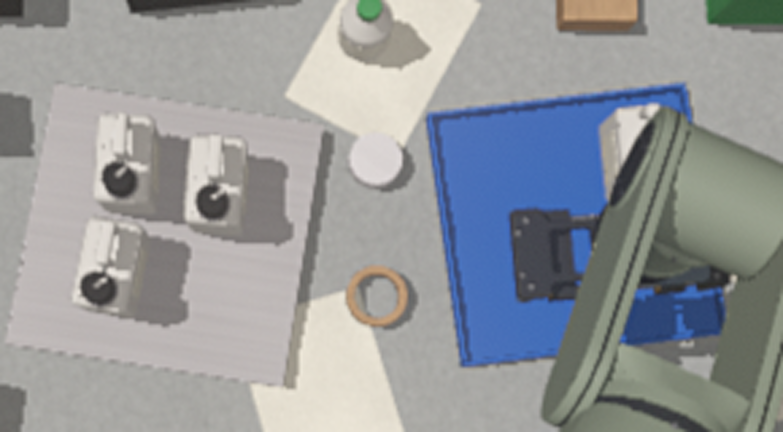

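The tray holds canister 1 at its far-right corner (crop (630,130)), and the three remaining canisters haven't moved. Next is the far-right one, with its cap at crop (213,201).

Call:
apply_moves(deltas=[[-0.003, 0.033, 0, -0.02, 0.4], [-0.006, 0.066, 0, -0.04, 0.4], [-0.009, 0.1, 0, -0.06, 0.4], [-0.011, 0.133, 0, -0.08, 0.4], [-0.013, 0.162, 0.004, -0.105, 0.4]])

```text
time_s: 18.4
ee_pos: [451.3, -24.3, 252.5]
ee_rot: [-180.0, 0.1, -169.9]
force: [0.7, -0.5, -0.6]
gripper_width: 63.9
gripper_force: 0.0
```

Call:
apply_moves(deltas=[[-0.015, 0.03, 0, -0.035, 0.4], [-0.03, 0.06, 0, -0.07, 0.4], [-0.045, 0.09, 0, -0.105, 0.4], [-0.06, 0.12, 0, -0.14, 0.4], [-0.072, 0.15, 0, -0.175, 0.4]])

```text
time_s: 18.9
ee_pos: [496.5, 136.1, 251.9]
ee_rot: [-180.0, 0.1, -159.9]
force: [0.3, -0.2, 0.6]
gripper_width: 63.9
gripper_force: 0.0
```

Call:
apply_moves(deltas=[[-0.02, 0.007, 0.01, -0.05, 0.4], [-0.044, 0.014, 0.03, -0.09, 0.4], [-0.044, 0.014, 0.055, -0.09, 0.4], [-0.044, 0.014, 0.055, -0.09, 0.4], [-0.044, 0.014, 0.055, -0.09, 0.4]])

```text
time_s: 19.4
ee_pos: [532.2, 162.7, 196.9]
ee_rot: [-180.0, -0.0, -154.8]
force: [0.3, -0.3, -0.9]
gripper_width: 64.2
gripper_force: 0.0
```

```bash
python3 - <<'E'
from h import *
s=env.state();print(s['ee_pos'],s['ee_rot']); chain([(521.5,168.5,135,205)])
E
```

```text
[532.22110193 162.65487789 196.88371397] [-1.79998193e+02 -2.83857707e-02 -1.54839796e+02]
[0.0072, 0.0098, 0.0619, 0.0028]
```

Call:
apply_moves(deltas=[[0.007, 0.01, 0, 0.003, 0.4], [0.007, 0.01, 0.03, 0.003, 0.4], [0.007, 0.01, 0.062, 0.003, 0.4], [0.007, 0.01, 0.062, 0.003, 0.4]], grip_force=35)

```text
time_s: 19.8
ee_pos: [518.6, 168.2, 132.8]
ee_rot: [179.9, -0.4, -155.0]
force: [0.2, -0.9, 0.4]
gripper_width: 63.8
gripper_force: 0.0
```

Call:
apply_moves(deltas=[[0, 0, 0, 0, -1], [0, 0, 0, 0, -1], [0, 0, 0, 0, -1], [0, 0, 0, 0, -1], [0, 0, 0, 0, -1]])

```text
time_s: 20.3
ee_pos: [522.6, 168.1, 135.9]
ee_rot: [-179.9, 0.1, -155.0]
force: [1.1, -3.4, 4.1]
gripper_width: 31.1
gripper_force: 35.0
```

Call:
apply_moves(deltas=[[0, 0, 0.002, 0, -1], [0, 0, 0.003, 0, -1], [0, 0, 0.004, 0, -1], [0, 0, 0.004, 0, -1]])

```text
time_s: 20.7
ee_pos: [522.8, 167.7, 135.4]
ee_rot: [-179.8, 0.2, -155.0]
force: [-5.0, -6.9, 25.7]
gripper_width: 31.4
gripper_force: 35.0
```

Call:
apply_moves(deltas=[[0, 0, -0.001, 0.12, -1], [0, 0, -0.001, 0.24, -1], [0, 0, -0.001, 0.36, -1], [0, 0, -0.001, 0.48, -1], [0, 0, -0.001, 0.6, -1]])

```text
time_s: 21.2
ee_pos: [522.5, 169.3, 135.5]
ee_rot: [179.9, 0.2, 170.3]
force: [-4.8, -0.8, 19.8]
gripper_width: 31.3
gripper_force: 35.0
```

Call:
apply_moves(deltas=[[0, 0, 0, 0.1, -1], [0, 0, 0, 0.2, -1], [0, 0, 0, 0.3, -1], [0, 0, 0, 0.4, -1], [0, 0, 0, 0.4, -1]])

```text
time_s: 21.7
ee_pos: [523.0, 170.4, 135.5]
ee_rot: [179.6, 0.1, 147.6]
force: [-4.1, 1.4, 18.1]
gripper_width: 31.4
gripper_force: 35.0
```

Call:
apply_moves(deltas=[[0, 0, -0.003, 0, 0.4], [0, 0, -0.003, 0, 0.4], [0, 0, -0.003, -0.14, 0.4], [0, 0, -0.003, -0.28, 0.4], [0, 0, -0.003, -0.4, 0.4]])

```text
time_s: 22.2
ee_pos: [521.1, 168.6, 134.0]
ee_rot: [-180.0, -0.1, 170.9]
force: [-0.3, 0.0, 0.1]
gripper_width: 63.3
gripper_force: 0.0
```

Call:
apply_moves(deltas=[[0, 0, 0, -0.14, 0.4], [0, 0, 0, -0.28, 0.4], [0, 0, 0, -0.42, 0.4], [0, 0, 0, -0.6, 0.4], [0, 0, 0, -0.6, 0.4]])

```text
time_s: 22.7
ee_pos: [521.1, 168.7, 133.9]
ee_rot: [180.0, -0.1, -154.8]
force: [0.3, 0.0, -0.6]
gripper_width: 63.3
gripper_force: 0.0
```

Call:
apply_moves(deltas=[[0, 0, 0, 0, -1], [0, 0, 0, 0, -1], [0, 0, 0, 0, -1], [0, 0, 0, 0, -1], [0, 0, 0, 0, -1]])

```text
time_s: 23.2
ee_pos: [521.6, 168.4, 134.6]
ee_rot: [-180.0, -0.0, -155.0]
force: [1.6, -2.6, 0.1]
gripper_width: 31.4
gripper_force: 35.0
```

Call:
apply_moves(deltas=[[0, 0, 0.002, 0, -1], [0, 0, 0.0025, 0, -1], [0, 0, 0.003, 0, -1], [0, 0, 0.003, 0, -1]])

```text
time_s: 23.6
ee_pos: [521.8, 168.3, 134.3]
ee_rot: [-179.9, 0.1, -155.0]
force: [-3.1, -4.0, 15.0]
gripper_width: 31.2
gripper_force: 35.0
```

Call:
apply_moves(deltas=[[0, 0, 0.001, 0.1, -1], [0, 0, 0.001, 0.2, -1], [0, 0, 0.001, 0.3, -1], [0, 0, 0.001, 0.4, -1], [0, 0, 0.001, 0.5, -1]])

```text
time_s: 24.1
ee_pos: [521.5, 169.9, 134.3]
ee_rot: [179.8, 0.1, 176.1]
force: [-6.8, 1.5, 19.3]
gripper_width: 31.3
gripper_force: 35.0
```

Call:
apply_moves(deltas=[[0, 0, 0, 0.1, -1], [0, 0, 0, 0.2, -1], [0, 0, 0, 0.3, -1], [0, 0, 0, 0.4, -1], [0, 0, 0, 0.5, -1]])

```text
time_s: 24.6
ee_pos: [522.1, 171.5, 134.3]
ee_rot: [179.6, -0.0, 147.4]
force: [-4.1, 6.0, 17.9]
gripper_width: 31.0
gripper_force: 35.0
```

```bash
python3 - <<'E'
from h import *
s=env.state();print(s['ee_pos'],s['ee_rot'],s['force'],s['torque'])
E
```

```text
[522.10802357 171.5199098  134.3290618 ] [ 1.79600534e+02 -1.73229593e-02  1.47397928e+02] [-4.14381809  5.95578243 17.9363041 ] [1.19561671 0.77631212 0.13619447]
```

Call:
apply_moves(deltas=[[0, 0, -0.004, 0, 0.4], [0, 0, -0.004, 0, 0.4], [0, 0, -0.004, 0, 0.4], [0, 0, -0.04, 0, 0.4], [0, 0, -0.08, 0, 0.4]])

```text
time_s: 25.1
ee_pos: [520.3, 168.2, 209.3]
ee_rot: [-179.7, -0.2, 147.7]
force: [1.3, 0.9, 0.4]
gripper_width: 63.5
gripper_force: 0.0
```

Call:
apply_moves(deltas=[[0, -0.05, -0.03, 0, 0.4], [0, -0.1, -0.04, 0, 0.4], [0, -0.15, -0.04, 0, 0.4], [0, -0.2, -0.04, 0, 0.4], [0, -0.2, -0.04, 0, 0.4]])

```text
time_s: 25.6
ee_pos: [411.5, -3.2, 250.3]
ee_rot: [-179.9, -0.1, 147.5]
force: [-0.2, 0.0, -0.3]
gripper_width: 63.7
gripper_force: 0.0
```

```bash
python3 - <<'E'
from h import *
s=env.state();print(s['ee_pos'],s['ee_rot'])
im=cams.grab_frame('top'); cv2.imwrite('pics/t6f.png',im); cv2.imwrite('pics/t6.png',cv2.resize(im[140:255,215:335],None,fx=5,fy=5,interpolation=cv2.INTER_CUBIC))
E
```

```text
[411.46967194  -3.22987497 250.32265555] [-1.79853029e+02 -7.38022034e-02  1.47485266e+02]
```

View pics/t6.png

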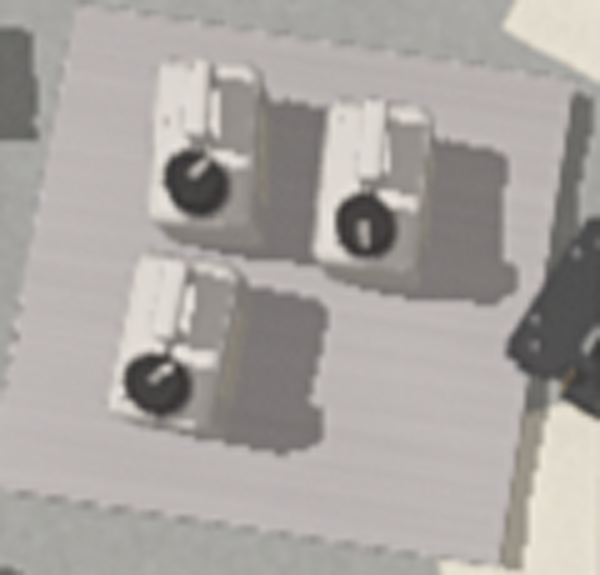

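The cap mark on the far-right canister went from upper-right to pointing down (crop (364,232)) with the body unturned, so it has clicked. Now lifting it by the bar near crop (373,140).

```bash
python3 - <<'E'
from h import *
chain([(540,125,225,166),(568.5,165.5,195,175.5),(568.5,165.5,136,175.5)])
E
```

```text
[-0.0389, 0.1762, 0.0255, -0.3231]
[-0.0179, 0.0462, 0.03, -0.1658]
[0.0, -0.0, 0.059, 0.0]
```

Call:
apply_moves(deltas=[[-0.01, 0.044, 0, -0.08, 0.4], [-0.02, 0.088, 0, -0.16, 0.4], [-0.03, 0.132, 0.01, -0.24, 0.4], [-0.039, 0.176, 0.025, -0.323, 0.4], [-0.039, 0.176, 0.025, -0.323, 0.4]], grip_force=50)

```text
time_s: 26.15
ee_pos: [544.4, 132.2, 221.8]
ee_rot: [180.0, -0.2, 166.5]
force: [-0.1, -1.0, -0.6]
gripper_width: 63.8
gripper_force: 0.0
```

Call:
apply_moves(deltas=[[-0.018, 0.046, 0, -0.08, 0.4], [-0.018, 0.046, 0.03, -0.166, 0.4], [-0.018, 0.046, 0.03, -0.166, 0.4], [-0.018, 0.046, 0.03, -0.166, 0.4]])

```text
time_s: 26.55
ee_pos: [569.4, 168.1, 195.1]
ee_rot: [-179.9, -0.1, 175.6]
force: [0.3, -0.7, 1.2]
gripper_width: 64.1
gripper_force: 0.0
```

```bash
python3 - <<'E'
from h import *
s=env.state();print(s['ee_pos'],s['ee_rot']); chain([(568.5,165.5,136,175.5)])
E
```

```text
[569.4398663  168.07301221 195.06746459] [-1.79942817e+02 -1.45384481e-01  1.75618526e+02]
[0.0007, -0.0026, 0.0591, 0.0021]
```

Call:
apply_moves(deltas=[[0.001, -0.0025, 0.02, 0, 0.4], [0.001, -0.0025, 0.045, 0, 0.4], [0.001, -0.0025, 0.059, 0, 0.4], [0.001, -0.0025, 0.059, 0, 0.4]])

```text
time_s: 26.95
ee_pos: [567.9, 164.7, 136.2]
ee_rot: [-179.9, -0.1, 175.6]
force: [-0.4, 0.2, 1.7]
gripper_width: 64.0
gripper_force: 0.0
```

Call:
apply_moves(deltas=[[0, 0, 0, 0, -1], [0, 0, 0, 0, -1], [0, 0, 0, 0, -1], [0, 0, 0, 0, -1], [0, 0, 0, 0, -1]])

```text
time_s: 27.45
ee_pos: [569.1, 165.6, 137.2]
ee_rot: [180.0, 0.0, 175.7]
force: [0.4, 0.2, -0.0]
gripper_width: 26.5
gripper_force: 0.0
```

Call:
apply_moves(deltas=[[0, 0, 0, 0, -1], [0, 0, 0, 0, -1], [0, 0, 0, 0, -1]])

```text
time_s: 27.75
ee_pos: [569.0, 165.7, 136.7]
ee_rot: [180.0, 0.0, 175.7]
force: [-0.6, 0.2, 0.5]
gripper_width: 13.9
gripper_force: 50.0
```

Call:
apply_moves(deltas=[[0, 0, -0.01, 0, -1], [0, 0, -0.03, 0, -1], [0, 0, -0.06, 0, -1], [0, 0, -0.09, 0, -1], [0, 0, -0.09, 0, -1]])

```text
time_s: 28.25
ee_pos: [571.0, 166.1, 230.5]
ee_rot: [179.9, 0.4, 175.7]
force: [1.5, -0.4, -7.5]
gripper_width: 13.2
gripper_force: 50.0
```

```bash
python3 - <<'E'
from h import *
s=env.state();print(s['ee_pos'],s['ee_rot'],s['torque']);chain([(500,-20,230,180),(488,-170,230,184),(488,-313,200,184)])
E
```

```text
[571.02562645 166.06906422 230.45451267] [179.85793781   0.44382617 175.71253664] [ 0.17716868 -0.42169411  0.02581562]
[0.0569, -0.1909, 0.0005, -0.0748]
[0.012, -0.15, -0.0, -0.0698]
[0.01, -0.1427, 0.03, 0.0]
```

Call:
apply_moves(deltas=[[0.011, -0.038, 0, -0.015, -1], [0.022, -0.076, 0, -0.03, -1], [0.034, -0.115, 0, -0.045, -1], [0.046, -0.153, 0, -0.06, -1], [0.057, -0.191, 0, -0.075, -1]])

```text
time_s: 28.75
ee_pos: [495.5, -21.9, 224.3]
ee_rot: [-180.0, -0.3, -179.9]
force: [0.9, -0.7, -8.4]
gripper_width: 13.6
gripper_force: 49.9
```

Call:
apply_moves(deltas=[[0.003, -0.03, 0, -0.015, -1], [0.005, -0.06, 0, -0.03, -1], [0.007, -0.09, 0, -0.045, -1], [0.01, -0.12, 0, -0.06, -1], [0.012, -0.15, 0, -0.07, -1]])

```text
time_s: 29.25
ee_pos: [484.2, -171.3, 224.4]
ee_rot: [179.9, -0.2, -176.0]
force: [0.4, 1.0, -8.1]
gripper_width: 13.5
gripper_force: 49.9
```

Call:
apply_moves(deltas=[[0.002, -0.036, 0, 0, -1], [0.005, -0.072, 0, 0, -1], [0.007, -0.108, 0.01, 0, -1], [0.01, -0.143, 0.02, 0, -1], [0.01, -0.143, 0.03, 0, -1]])

```text
time_s: 29.75
ee_pos: [484.9, -318.2, 193.8]
ee_rot: [-179.9, -0.1, -176.2]
force: [0.8, 0.5, -7.2]
gripper_width: 13.5
gripper_force: 50.0
```

Call:
apply_moves(deltas=[[0, 0, 0, 0, -1], [0, 0, 0.02, 0, -1], [0, 0, 0.04, 0, -1], [0, 0, 0.06, 0, -1], [0, 0, 0.06, 0, -1]])

```text
time_s: 30.25
ee_pos: [483.6, -311.1, 133.3]
ee_rot: [179.7, -0.4, -175.9]
force: [-0.3, 1.1, -8.5]
gripper_width: 13.6
gripper_force: 50.0
```

```bash
python3 - <<'E'
from h import *
s=env.state();print(s['ee_pos'],s['ee_rot'],s['torque'],s['qpos']);chain([(488,-313,117,184)])
E
```

```text
[ 483.56305022 -311.12280859  133.29939329] [ 179.6573319    -0.40551278 -175.91433986] [ 0.20431103 -0.06488406 -0.01487446] [-3.39143013e+01  2.30919601e+01  9.76031462e+01  2.35637147e-02
  5.98354098e+01 -1.28010684e+02]
[-0.0043, -0.0022, 0.0163, 0.0015]
```

Call:
apply_moves(deltas=[[0, 0, 0.004, 0, -1], [0, 0, 0.008, 0, -1], [0, 0, 0.01, 0, -1], [0, 0, 0.011, 0, -1], [0, 0, 0.012, 0, -1]])

```text
time_s: 30.75
ee_pos: [486.1, -314.1, 125.1]
ee_rot: [-180.0, 0.0, -176.0]
force: [-0.4, 1.2, -7.4]
gripper_width: 13.8
gripper_force: 50.0
```

Call:
apply_moves(deltas=[[0, 0, 0.002, 0, -1], [0, 0, 0.004, 0, -1], [0, 0, 0.005, 0, -1], [0, 0, 0.005, 0, -1]])

```text
time_s: 31.15
ee_pos: [485.8, -313.9, 119.6]
ee_rot: [180.0, -0.0, -176.0]
force: [0.5, -0.3, -7.4]
gripper_width: 13.5
gripper_force: 50.0
```

Call:
apply_moves(deltas=[[0, 0, 0.001, 0, -1], [0, 0, 0.002, 0, -1], [0, 0, 0.003, 0, -1], [0, 0, 0.003, 0, -1]])

```text
time_s: 31.55
ee_pos: [486.2, -314.1, 117.3]
ee_rot: [-180.0, 0.0, -176.0]
force: [-0.3, 0.4, -3.5]
gripper_width: 13.9
gripper_force: 50.0
```

Call:
apply_moves(deltas=[[0, 0, 0, 0, 0.4], [0, 0, 0, 0, 0.4], [0, 0, 0, 0, 0.4], [0, 0, -0.04, 0, 0.4], [0, 0, -0.08, 0, 0.4]])

```text
time_s: 32.05
ee_pos: [485.4, -313.6, 197.1]
ee_rot: [179.9, -0.1, -176.0]
force: [0.5, -1.0, -0.1]
gripper_width: 50.7
gripper_force: 0.0
```

Call:
apply_moves(deltas=[[0, 0, -0.05, 0, 0.4], [0, 0.04, -0.06, 0, 0.4], [0, 0.08, -0.06, 0, 0.4], [0, 0.12, -0.06, 0, 0.4], [0, 0.16, -0.06, 0, 0.4]])

```text
time_s: 32.55
ee_pos: [474.5, -153.1, 257.5]
ee_rot: [-180.0, 0.1, -176.0]
force: [0.2, -0.1, 0.1]
gripper_width: 63.8
gripper_force: 0.0
```

```bash
python3 - <<'E'
from h import *
s=env.state();print(s['ee_pos'],s['ee_rot'])
im=cams.grab_frame('top'); cv2.imwrite('pics/t7f.png',im)
cr=lambda u,v:(215+u/5,140+v/5)
for uv,a,r in caps('top',im,[cr(196,182),cr(158,383)]): print(uv,a,r,p2w('top',uv,144))
chain([(430,0,255,190),(425,190,250,198),(433,281,195,202)])
E
```

```text
[ 474.5274459  -153.05128104  257.45762714] [-1.79964640e+02  9.47523599e-02 -1.76014014e+02]
[253.96087553 176.84464613] 102.4375 6.82352352142334 [544.35346284 261.31496925]
[246.22203633 216.97697578] 98.0625 6.847870349884033 [433.30514583 279.35119309]
[0.0326, 0.1504, 0.0025, -0.1023]
[-0.0281, 0.188, 0.005, -0.1396]
[-0.0357, 0.0841, 0.055, -0.0698]
```

The two remaining canisters are unmoved. Next is the near-left one.

Call:
apply_moves(deltas=[[0.006, 0.03, 0, -0.02, 0.4], [0.013, 0.06, 0, -0.04, 0.4], [0.02, 0.09, 0, -0.06, 0.4], [0.026, 0.12, 0, -0.08, 0.4], [0.033, 0.15, 0, -0.1, 0.4]])

```text
time_s: 33.1
ee_pos: [431.1, -6.1, 257.3]
ee_rot: [-180.0, 0.1, -170.2]
force: [-0.5, -0.2, 0.2]
gripper_width: 63.9
gripper_force: 0.0
```

Call:
apply_moves(deltas=[[-0.006, 0.038, 0, -0.03, 0.4], [-0.012, 0.076, 0, -0.06, 0.4], [-0.018, 0.114, 0, -0.09, 0.4], [-0.024, 0.152, 0, -0.12, 0.4], [-0.028, 0.188, 0.005, -0.14, 0.4]])

```text
time_s: 33.6
ee_pos: [427.5, 184.8, 252.8]
ee_rot: [180.0, 0.2, -162.1]
force: [0.4, -0.9, -0.9]
gripper_width: 63.8
gripper_force: 0.0
```

Call:
apply_moves(deltas=[[-0.015, 0.04, 0.01, -0.03, 0.4], [-0.036, 0.084, 0.03, -0.07, 0.4], [-0.036, 0.084, 0.055, -0.07, 0.4], [-0.036, 0.084, 0.055, -0.07, 0.4], [-0.036, 0.084, 0.055, -0.07, 0.4]])

```text
time_s: 34.1
ee_pos: [435.7, 273.6, 197.0]
ee_rot: [-180.0, -0.0, -158.2]
force: [0.6, -0.2, 0.1]
gripper_width: 63.8
gripper_force: 0.0
```

```bash
python3 - <<'E'
from h import *
s=env.state();print(s['ee_pos'],s['ee_rot']); chain([(433,281,135,201.5)])
E
```

```text
[435.65479712 273.5837136  197.04474857] [-1.79972555e+02 -3.37485447e-02 -1.58217121e+02]
[-0.0003, 0.0079, 0.062, 0.0049]
```

Call:
apply_moves(deltas=[[0, 0.008, 0, 0.005, 0.4], [0, 0.008, 0.03, 0.005, 0.4], [0, 0.008, 0.062, 0.005, 0.4], [0, 0.008, 0.062, 0.005, 0.4]], grip_force=35)

```text
time_s: 34.5
ee_pos: [430.9, 279.9, 132.9]
ee_rot: [-179.9, -0.3, -158.6]
force: [-0.6, -0.4, -0.2]
gripper_width: 63.9
gripper_force: 0.0
```

Call:
apply_moves(deltas=[[0, 0, 0, 0, -1], [0, 0, 0, 0, -1], [0, 0, 0, 0, -1], [0, 0, 0, 0, -1], [0, 0, 0, 0, -1]])

```text
time_s: 35.0
ee_pos: [433.1, 281.9, 135.7]
ee_rot: [180.0, 0.1, -158.5]
force: [-1.3, 0.9, 3.7]
gripper_width: 31.5
gripper_force: 35.0
```

Call:
apply_moves(deltas=[[0, 0, 0.002, 0, -1], [0, 0, 0.003, 0, -1], [0, 0, 0.0035, 0, -1], [0, 0, 0.0035, 0, -1]])

```text
time_s: 35.4
ee_pos: [433.2, 282.0, 135.4]
ee_rot: [179.9, 0.2, -158.5]
force: [-6.1, -2.4, 23.9]
gripper_width: 31.1
gripper_force: 35.0
```

Call:
apply_moves(deltas=[[0, 0, -0.0005, 0.12, -1], [0, 0, -0.0005, 0.24, -1], [0, 0, -0.0005, 0.36, -1], [0, 0, -0.0005, 0.48, -1], [0, 0, -0.0005, 0.6, -1]])

```text
time_s: 35.9
ee_pos: [433.1, 283.6, 135.5]
ee_rot: [179.7, 0.1, 166.8]
force: [-6.2, 3.9, 19.8]
gripper_width: 31.4
gripper_force: 35.0
```

Call:
apply_moves(deltas=[[0, 0, 0, 0.1, -1], [0, 0, 0, 0.2, -1], [0, 0, 0, 0.3, -1], [0, 0, 0, 0.4, -1], [0, 0, 0, 0.4, -1]])

```text
time_s: 36.4
ee_pos: [433.6, 284.5, 135.5]
ee_rot: [179.5, -0.1, 144.0]
force: [-5.3, 5.5, 19.5]
gripper_width: 30.9
gripper_force: 35.0
```

Call:
apply_moves(deltas=[[0, 0, -0.003, 0, 0.4], [0, 0, -0.003, 0, 0.4], [0, 0, -0.003, -0.14, 0.4], [0, 0, -0.003, -0.28, 0.4], [0, 0, -0.003, -0.4, 0.4]])

```text
time_s: 36.9
ee_pos: [432.4, 280.8, 134.0]
ee_rot: [-179.9, -0.1, 167.4]
force: [-0.4, -0.4, 0.2]
gripper_width: 63.4
gripper_force: 0.0
```

Call:
apply_moves(deltas=[[0, 0, 0, -0.14, 0.4], [0, 0, 0, -0.28, 0.4], [0, 0, 0, -0.42, 0.4], [0, 0, 0, -0.6, 0.4], [0, 0, 0, -0.6, 0.4]])

```text
time_s: 37.4
ee_pos: [432.4, 280.8, 134.0]
ee_rot: [-180.0, -0.1, -158.3]
force: [0.8, 0.2, 0.8]
gripper_width: 63.9
gripper_force: 0.0
```

Call:
apply_moves(deltas=[[0, 0, 0, 0, -1], [0, 0, 0, 0, -1], [0, 0, 0, 0, -1], [0, 0, 0, 0, -1], [0, 0, 0, 0, -1]])

```text
time_s: 37.9
ee_pos: [432.5, 281.6, 134.6]
ee_rot: [180.0, -0.0, -158.5]
force: [0.3, 0.2, -0.7]
gripper_width: 31.3
gripper_force: 35.0
```

Call:
apply_moves(deltas=[[0, 0, 0.002, 0, -1], [0, 0, 0.003, 0, -1], [0, 0, 0.0035, 0, -1], [0, 0, 0.0035, 0, -1]])

```text
time_s: 38.3
ee_pos: [432.6, 281.7, 134.3]
ee_rot: [180.0, 0.1, -158.5]
force: [-6.1, -3.8, 19.5]
gripper_width: 31.2
gripper_force: 35.0
```

Call:
apply_moves(deltas=[[0, 0, 0, 0.1, -1], [0, 0, 0, 0.2, -1], [0, 0, 0, 0.3, -1], [0, 0, 0, 0.4, -1], [0, 0, 0, 0.5, -1]])

```text
time_s: 38.8
ee_pos: [432.5, 283.2, 134.4]
ee_rot: [179.7, 0.0, 172.6]
force: [-7.3, 3.6, 19.9]
gripper_width: 31.1
gripper_force: 35.0
```

Call:
apply_moves(deltas=[[0, 0, 0, 0.1, -1], [0, 0, 0, 0.2, -1], [0, 0, 0, 0.3, -1], [0, 0, 0, 0.4, -1], [0, 0, 0, 0.5, -1]])

```text
time_s: 39.3
ee_pos: [433.1, 284.5, 134.5]
ee_rot: [179.6, -0.1, 143.9]
force: [-6.6, 6.2, 16.3]
gripper_width: 30.9
gripper_force: 35.0
```

```bash
python3 - <<'E'
from h import *
s=env.state();print(s['ee_pos'],s['ee_rot'],s['force'],s['torque'])
E
```

```text
[433.05191563 284.47946352 134.45500817] [ 1.79577060e+02 -1.15400275e-01  1.43901103e+02] [-6.57499006  6.18329852 16.30637115] [1.16438281 0.98714488 0.13932198]
```

Call:
apply_moves(deltas=[[0, 0, -0.003, 0, 0.4], [0, 0, -0.003, 0, 0.4], [0, 0, -0.003, 0, 0.4], [0, 0, -0.04, 0, 0.4], [0, 0, -0.08, 0, 0.4]])

```text
time_s: 39.8
ee_pos: [431.7, 280.4, 210.1]
ee_rot: [-179.7, -0.1, 144.2]
force: [0.2, 1.1, -0.6]
gripper_width: 63.8
gripper_force: 0.0
```

Call:
apply_moves(deltas=[[0, -0.05, -0.03, 0, 0.4], [-0.03, -0.1, -0.04, 0, 0.4], [-0.06, -0.15, -0.04, 0, 0.4], [-0.09, -0.2, -0.04, 0, 0.4], [-0.09, -0.23, -0.04, 0, 0.4]])

```text
time_s: 40.3
ee_pos: [374.7, 49.6, 250.9]
ee_rot: [-180.0, 0.1, 144.2]
force: [1.2, -2.4, 0.6]
gripper_width: 63.9
gripper_force: 0.0
```

```bash
python3 - <<'E'
from h import *
s=env.state();print(s['ee_pos'],s['ee_rot'])
im=cams.grab_frame('top'); cv2.imwrite('pics/t8f.png',im); cv2.imwrite('pics/t8.png',cv2.resize(im[140:255,215:335],None,fx=5,fy=5,interpolation=cv2.INTER_CUBIC))
E
```

```text
[374.72974694  49.62261749 250.94534573] [-1.79977227e+02  6.84841362e-02  1.44236333e+02]
```

View pics/t8.png

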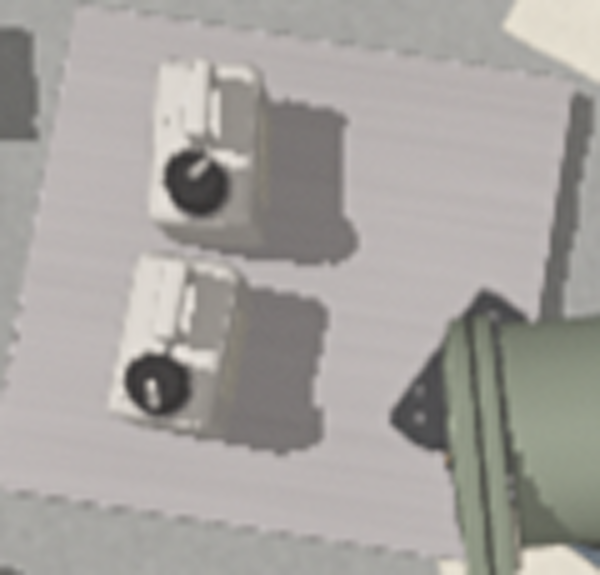

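The near-left cap mark now points down (crop (153,392)) and the body is unturned, so that cap has clicked. Lifting it next.

```bash
python3 - <<'E'
from h import *
chain([(440,170,225,160),(474,268,200,173),(479,276,136,173)])
E
```

```text
[0.0181, 0.1429, 0.0255, -0.2795]
[0.0016, 0.1037, 0.025, -0.2269]
[-0.004, 0.0085, 0.064, 0.0]
```

Call:
apply_moves(deltas=[[0.004, 0.036, 0, -0.07, 0.4], [0.009, 0.072, 0, -0.14, 0.4], [0.014, 0.108, 0.01, -0.21, 0.4], [0.018, 0.143, 0.025, -0.28, 0.4]], grip_force=50)

```text
time_s: 40.75
ee_pos: [444.6, 179.3, 226.0]
ee_rot: [180.0, 0.1, 160.4]
force: [0.9, 0.1, -0.1]
gripper_width: 63.9
gripper_force: 0.0
```

Call:
apply_moves(deltas=[[0.001, 0.035, 0, -0.08, 0.4], [0.001, 0.07, 0.01, -0.16, 0.4], [0.002, 0.104, 0.025, -0.227, 0.4], [0.002, 0.104, 0.025, -0.227, 0.4], [0.002, 0.104, 0.025, -0.227, 0.4]])

```text
time_s: 41.25
ee_pos: [476.4, 276.5, 199.9]
ee_rot: [-179.9, -0.1, 173.3]
force: [-0.2, 0.5, 0.0]
gripper_width: 64.3
gripper_force: 0.0
```

```bash
python3 - <<'E'
from h import *
s=env.state();print(s['ee_pos'],s['ee_rot']); chain([(479,276,136,173)])
E
```

```text
[476.37477043 276.53844935 199.86298657] [-1.79856354e+02 -1.30091727e-01  1.73284174e+02]
[-0.0027, -0.0002, 0.0639, 0.005]
```

Call:
apply_moves(deltas=[[-0.003, 0, 0.02, 0, 0.4], [-0.003, 0, 0.045, 0, 0.4], [-0.003, 0, 0.064, 0, 0.4], [-0.003, 0, 0.064, 0, 0.4]])

```text
time_s: 41.65
ee_pos: [478.1, 274.2, 135.3]
ee_rot: [-179.8, -0.2, 173.2]
force: [-0.8, -0.4, 0.8]
gripper_width: 63.7
gripper_force: 0.0
```

Call:
apply_moves(deltas=[[0, 0, 0, 0, -1], [0, 0, 0, 0, -1], [0, 0, 0, 0, -1], [0, 0, 0, 0, -1], [0, 0, 0, 0, -1]])

```text
time_s: 42.15
ee_pos: [480.1, 276.5, 137.6]
ee_rot: [180.0, 0.0, 173.3]
force: [1.2, 1.0, -0.8]
gripper_width: 26.9
gripper_force: 0.0
```

Call:
apply_moves(deltas=[[0, 0, 0, 0, -1], [0, 0, 0, 0, -1], [0, 0, 0, 0, -1]])

```text
time_s: 42.45
ee_pos: [479.8, 276.3, 137.2]
ee_rot: [-180.0, -0.0, 173.3]
force: [-0.4, -0.7, 1.7]
gripper_width: 13.7
gripper_force: 50.0
```

Call:
apply_moves(deltas=[[0, 0, -0.01, 0, -1], [0, 0, -0.03, 0, -1], [0, 0, -0.06, 0, -1], [0, 0, -0.09, 0, -1], [0, 0, -0.09, 0, -1]])

```text
time_s: 42.95
ee_pos: [481.8, 277.6, 230.7]
ee_rot: [179.7, 0.4, 173.3]
force: [0.6, 1.0, -7.3]
gripper_width: 13.7
gripper_force: 50.0
```

```bash
python3 - <<'E'
from h import *
s=env.state();print(s['ee_pos'],s['ee_rot'],s['torque']);chain([(470,90,230,178),(520,-80,230,184),(600,-155,190,184)])
E
```

```text
[481.81811684 277.61530654 230.72776007] [179.72276147   0.38526541 173.25457557] [ 0.20204526 -0.35248537 -0.05549124]
[-0.0103, -0.1877, 0.0007, -0.0828]
[-0.0559, -0.1682, -0.0, -0.1047]
[-0.0746, -0.0804, 0.04, 0.0]
```

Call:
apply_moves(deltas=[[-0.002, -0.037, 0, -0.016, -1], [-0.004, -0.075, 0, -0.033, -1], [-0.006, -0.112, 0, -0.05, -1], [-0.008, -0.15, 0, -0.066, -1], [-0.01, -0.188, 0, -0.083, -1]])

```text
time_s: 43.45
ee_pos: [466.1, 87.1, 224.9]
ee_rot: [-180.0, -0.2, 178.1]
force: [1.2, 0.2, -7.6]
gripper_width: 13.4
gripper_force: 49.9
```

Call:
apply_moves(deltas=[[-0.011, -0.034, 0, -0.02, -1], [-0.022, -0.067, 0, -0.04, -1], [-0.034, -0.1, 0, -0.06, -1], [-0.045, -0.135, 0, -0.08, -1], [-0.056, -0.168, 0, -0.105, -1]])

```text
time_s: 43.95
ee_pos: [516.8, -82.5, 224.8]
ee_rot: [179.9, -0.2, -175.9]
force: [2.0, 0.1, -7.4]
gripper_width: 13.7
gripper_force: 49.9
```

Call:
apply_moves(deltas=[[-0.025, -0.027, 0, 0, -1], [-0.05, -0.054, 0, 0, -1], [-0.0735, -0.082, 0.01, 0, -1], [-0.0735, -0.082, 0.03, 0, -1], [-0.0735, -0.082, 0.05, 0, -1]])

```text
time_s: 44.45
ee_pos: [596.2, -158.5, 173.5]
ee_rot: [179.9, -0.2, -176.1]
force: [-0.5, -0.1, -6.9]
gripper_width: 13.9
gripper_force: 49.9
```

Call:
apply_moves(deltas=[[0, 0, 0.01, 0, -1], [0, 0, 0.025, 0, -1], [0, 0, 0.04, 0, -1], [0, 0, 0.045, 0, -1], [0, 0, 0.045, 0, -1]])

```text
time_s: 44.95
ee_pos: [596.0, -157.5, 130.8]
ee_rot: [179.9, -0.2, -176.0]
force: [-0.2, 0.9, -6.7]
gripper_width: 13.7
gripper_force: 49.9
```

```bash
python3 - <<'E'
from h import *
s=env.state();print(s['ee_pos'],s['ee_rot'],s['torque']);chain([(598,-157,117,184)])
E
```

```text
[ 595.98489711 -157.46310707  130.77068968] [ 1.79940899e+02 -1.65568317e-01 -1.75960857e+02] [ 0.1369465  -0.23174451 -0.03842082]
[-0.002, 0.0003, 0.0138, 0.0007]
```

Call:
apply_moves(deltas=[[0, 0, 0.004, 0, -1], [0, 0, 0.008, 0, -1], [0, 0, 0.01, 0, -1], [0, 0, 0.011, 0, -1], [0, 0, 0.011, 0, -1]])

```text
time_s: 45.45
ee_pos: [596.9, -157.9, 121.2]
ee_rot: [-180.0, 0.0, -176.0]
force: [0.2, 1.2, -6.4]
gripper_width: 13.5
gripper_force: 49.9
```

Call:
apply_moves(deltas=[[0, 0, 0.001, 0, -1], [0, 0, 0.002, 0, -1], [0, 0, 0.003, 0, -1], [0, 0, 0.003, 0, -1]])

```text
time_s: 45.85
ee_pos: [596.9, -157.9, 118.1]
ee_rot: [-180.0, -0.0, -176.0]
force: [-0.2, 0.0, -7.2]
gripper_width: 13.8
gripper_force: 49.9
```

Call:
apply_moves(deltas=[[0, 0, 0.001, 0, -1], [0, 0, 0.0015, 0, -1], [0, 0, 0.0015, 0, -1]])

```text
time_s: 46.15
ee_pos: [597.4, -158.1, 117.8]
ee_rot: [-180.0, 0.1, -176.0]
force: [0.4, 0.1, 1.0]
gripper_width: 13.6
gripper_force: 50.0
```

Call:
apply_moves(deltas=[[0, 0, 0, 0, 0.4], [0, 0, 0, 0, 0.4], [0, 0, 0, 0, 0.4], [0, 0, -0.04, 0, 0.4], [0, 0, -0.08, 0, 0.4]])

```text
time_s: 46.65
ee_pos: [596.3, -157.7, 196.5]
ee_rot: [179.9, -0.2, -176.0]
force: [1.3, -1.0, 0.2]
gripper_width: 50.8
gripper_force: 0.0
```

Call:
apply_moves(deltas=[[0, 0, -0.05, 0, 0.4], [0.02, 0.04, -0.06, 0, 0.4], [0.04, 0.08, -0.06, 0, 0.4], [0.05, 0.12, -0.06, 0, 0.4], [0.06, 0.16, -0.06, 0, 0.4]])

```text
time_s: 47.15
ee_pos: [525.0, -1.3, 257.2]
ee_rot: [180.0, 0.1, -176.0]
force: [1.2, -0.6, 0.5]
gripper_width: 63.8
gripper_force: 0.0
```

```bash
python3 - <<'E'
from h import *
s=env.state();print(s['ee_pos'],s['ee_rot'])
im=cams.grab_frame('top'); cv2.imwrite('pics/t9f.png',im)
cr=lambda u,v:(215+u/5,140+v/5)
for uv,a,r in caps('top',im,[cr(196,182)]): print(uv,a,r,p2w('top',uv,144))
chain([(520,150,250,195),(543.5,262.5,195,205)])
E
```

```text
[525.01535061  -1.27226055 257.19221268] [ 1.79998450e+02  7.90882658e-02 -1.76024504e+02]
[253.96878863 176.86032138] 101.125 6.7902607917785645 [544.30967565 261.29209731]
[-0.0079, 0.1458, 0.0072, -0.1892]
[-0.0518, 0.1026, 0.055, -0.1745]
```

Call:
apply_moves(deltas=[[-0.002, 0.036, 0, -0.05, 0.4], [-0.004, 0.073, 0, -0.1, 0.4], [-0.006, 0.11, 0, -0.15, 0.4], [-0.008, 0.146, 0.007, -0.19, 0.4]])

```text
time_s: 47.6
ee_pos: [524.1, 145.2, 250.7]
ee_rot: [-180.0, 0.2, -165.0]
force: [0.2, 0.3, -0.7]
gripper_width: 64.0
gripper_force: 0.0
```

Call:
apply_moves(deltas=[[-0.017, 0.034, 0.01, -0.06, 0.4], [-0.034, 0.068, 0.02, -0.12, 0.4], [-0.05, 0.1, 0.04, -0.175, 0.4], [-0.05, 0.1, 0.055, -0.175, 0.4], [-0.05, 0.1, 0.055, -0.175, 0.4]])

```text
time_s: 48.1
ee_pos: [545.0, 253.5, 192.1]
ee_rot: [-180.0, -0.3, -155.0]
force: [-0.5, -0.5, -0.5]
gripper_width: 63.9
gripper_force: 0.0
```

Call:
apply_moves(deltas=[[0, 0, 0, 0, 0.4], [0, 0, 0, 0, 0.4]], grip_force=35)

```text
time_s: 48.3
ee_pos: [546.8, 252.7, 195.9]
ee_rot: [-180.0, 0.1, -155.1]
force: [0.5, 0.6, 0.9]
gripper_width: 64.1
gripper_force: 0.0
```

```bash
python3 - <<'E'
from h import *
s=env.state();print(s['ee_pos'],s['ee_rot']); chain([(544.5,263,135,205)])
E
```

```text
[546.77522213 252.67238921 195.87399708] [-1.79984883e+02  1.13826155e-01 -1.55120670e+02]
[-0.0023, 0.0103, 0.0609, -0.0021]
```

Call:
apply_moves(deltas=[[-0.002, 0.01, 0, 0, 0.4], [-0.002, 0.01, 0.03, 0, 0.4], [-0.002, 0.01, 0.061, 0, 0.4], [-0.002, 0.01, 0.061, 0, 0.4]])

```text
time_s: 48.7
ee_pos: [541.3, 262.2, 130.6]
ee_rot: [180.0, -0.4, -155.1]
force: [-0.5, -0.0, 0.3]
gripper_width: 64.0
gripper_force: 0.0
```

Call:
apply_moves(deltas=[[0, 0, 0, 0, -1], [0, 0, 0, 0, -1], [0, 0, 0, 0, -1], [0, 0, 0, 0, -1], [0, 0, 0, 0, -1]])

```text
time_s: 49.2
ee_pos: [544.4, 263.0, 134.7]
ee_rot: [-179.9, 0.1, -155.1]
force: [0.5, 0.6, 2.9]
gripper_width: 31.5
gripper_force: 35.0
```

Call:
apply_moves(deltas=[[0, 0, 0.002, 0, -1], [0, 0, 0.003, 0, -1], [0, 0, 0.0035, 0, -1], [0, 0, 0.0035, 0, -1]])

```text
time_s: 49.6
ee_pos: [544.5, 263.0, 134.5]
ee_rot: [-180.0, 0.2, -155.1]
force: [-4.7, -4.7, 19.9]
gripper_width: 31.1
gripper_force: 35.0
```

Call:
apply_moves(deltas=[[0, 0, 0, 0.12, -1], [0, 0, 0, 0.24, -1], [0, 0, 0, 0.36, -1], [0, 0, 0, 0.48, -1], [0, 0, 0, 0.6, -1]])

```text
time_s: 50.1
ee_pos: [544.2, 265.4, 134.5]
ee_rot: [179.6, 0.2, 170.2]
force: [-6.2, 4.2, 18.7]
gripper_width: 31.4
gripper_force: 35.0
```

Call:
apply_moves(deltas=[[0, 0, 0, 0.1, -1], [0, 0, 0, 0.2, -1], [0, 0, 0, 0.3, -1], [0, 0, 0, 0.4, -1], [0, 0, 0, 0.4, -1]])

```text
time_s: 50.6
ee_pos: [544.8, 266.7, 134.6]
ee_rot: [179.4, 0.0, 147.5]
force: [-4.9, 6.3, 16.4]
gripper_width: 30.8
gripper_force: 35.0
```

Call:
apply_moves(deltas=[[0, 0, -0.003, 0, 0.4], [0, 0, -0.003, 0, 0.4], [0, 0, -0.003, -0.14, 0.4], [0, 0, -0.003, -0.28, 0.4], [0, 0, -0.003, -0.4, 0.4]])

```text
time_s: 51.1
ee_pos: [543.4, 262.5, 132.3]
ee_rot: [-179.9, -0.1, 170.8]
force: [0.4, -1.1, -0.6]
gripper_width: 63.5
gripper_force: 0.0
```

Call:
apply_moves(deltas=[[0, 0, 0, -0.14, 0.4], [0, 0, 0, -0.28, 0.4], [0, 0, 0, -0.42, 0.4], [0, 0, 0, -0.6, 0.4], [0, 0, 0, -0.6, 0.4]])

```text
time_s: 51.6
ee_pos: [543.4, 262.5, 132.3]
ee_rot: [-180.0, -0.1, -154.9]
force: [-0.2, -0.5, -0.3]
gripper_width: 63.8
gripper_force: 0.0
```

Call:
apply_moves(deltas=[[0, 0, 0, 0, -1], [0, 0, 0, 0, -1], [0, 0, 0, 0, -1], [0, 0, 0, 0, -1], [0, 0, 0, 0, -1]])

```text
time_s: 52.1
ee_pos: [543.8, 262.7, 133.0]
ee_rot: [-180.0, -0.0, -155.1]
force: [0.2, -1.9, 0.5]
gripper_width: 31.3
gripper_force: 35.0
```

Call:
apply_moves(deltas=[[0, 0, 0.002, 0, -1], [0, 0, 0.003, 0, -1], [0, 0, 0.0035, 0, -1], [0, 0, 0.0035, 0, -1]])

```text
time_s: 52.5
ee_pos: [543.9, 262.8, 132.8]
ee_rot: [-180.0, 0.1, -155.1]
force: [-4.3, -4.4, 15.8]
gripper_width: 31.3
gripper_force: 35.0
```

Call:
apply_moves(deltas=[[0, 0, 0.0005, 0.1, -1], [0, 0, 0.0005, 0.2, -1], [0, 0, 0.0005, 0.3, -1], [0, 0, 0.0005, 0.4, -1], [0, 0, 0.0005, 0.5, -1]])

```text
time_s: 53.0
ee_pos: [543.5, 265.1, 132.8]
ee_rot: [179.7, 0.1, 176.0]
force: [-6.7, 4.1, 16.9]
gripper_width: 31.1
gripper_force: 35.0
```

Call:
apply_moves(deltas=[[0, 0, 0, 0.1, -1], [0, 0, 0, 0.2, -1], [0, 0, 0, 0.3, -1], [0, 0, 0, 0.4, -1], [0, 0, 0, 0.5, -1]])

```text
time_s: 53.5
ee_pos: [544.3, 266.7, 133.0]
ee_rot: [179.5, -0.0, 147.4]
force: [-5.4, 6.8, 15.8]
gripper_width: 31.5
gripper_force: 35.0
```

```bash
python3 - <<'E'
from h import *
s=env.state();print(s['ee_pos'],s['ee_rot'],s['force'],s['torque'])
E
```

```text
[544.33954362 266.68007976 133.00452036] [ 1.79497104e+02 -4.96857140e-02  1.47357219e+02] [-5.43866674  6.83598576 15.77540434] [1.31565449 0.76184381 0.15171988]
```

Call:
apply_moves(deltas=[[0, 0, -0.003, 0, 0.4], [0, 0, -0.003, 0, 0.4], [0, 0, -0.003, 0, 0.4], [0, 0, -0.04, 0, 0.4], [0, 0, -0.08, 0, 0.4]])

```text
time_s: 54.0
ee_pos: [542.7, 262.2, 207.6]
ee_rot: [-179.7, -0.2, 147.6]
force: [0.8, 1.1, 0.4]
gripper_width: 63.7
gripper_force: 0.0
```

Call:
apply_moves(deltas=[[0, -0.05, -0.03, 0, 0.4], [0, -0.1, -0.04, 0, 0.4], [0, -0.15, -0.04, 0, 0.4], [0, -0.2, -0.04, 0, 0.4], [0, -0.23, -0.04, 0, 0.4]])

```text
time_s: 54.5
ee_pos: [418.5, 66.7, 248.7]
ee_rot: [-179.9, -0.0, 147.6]
force: [-0.3, -0.3, -0.4]
gripper_width: 64.0
gripper_force: 0.0
```

```bash
python3 - <<'E'
from h import *
s=env.state();print(s['ee_pos'],s['ee_rot'])
im=cams.grab_frame('top'); cv2.imwrite('pics/t10f.png',im); cv2.imwrite('pics/t10.png',cv2.resize(im[120:250,220:490],None,fx=2.9,fy=2.9,interpolation=cv2.INTER_CUBIC))
chain([(560,180,225,165),(591.5,260,200,177)])
E
```

```text
[418.49280795  66.6531723  248.70361979] [-1.79900259e+02 -2.91223712e-02  1.47631816e+02]
[-0.0596, 0.1762, 0.0236, -0.3047]
[-0.0097, 0.0854, 0.025, -0.2094]
```

View pics/t10.png

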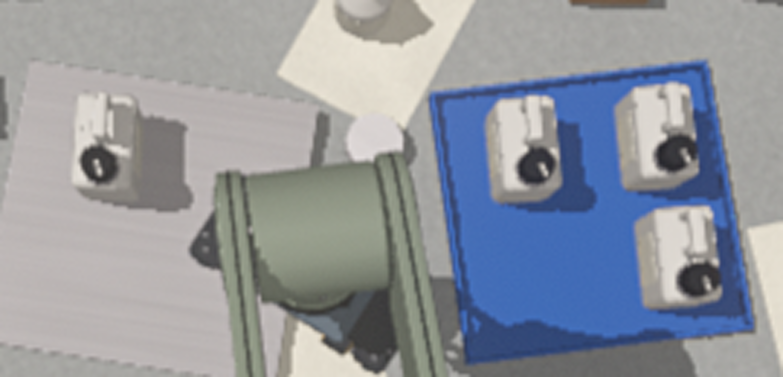

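The last cap's mark now points down-left (crop (97,168)) and its body is unturned, so it has clicked. Three canisters stand upright in the tray, and the near-left slot (crop (530,270)) is free. Lifting the last one.

Call:
apply_moves(deltas=[[-0.015, 0.044, 0, -0.08, 0.4], [-0.03, 0.088, 0, -0.16, 0.4], [-0.045, 0.132, 0.01, -0.24, 0.4], [-0.06, 0.176, 0.024, -0.305, 0.4]], grip_force=50)

```text
time_s: 54.95
ee_pos: [567.3, 186.4, 225.0]
ee_rot: [180.0, 0.1, 165.3]
force: [0.2, -1.1, 0.1]
gripper_width: 63.9
gripper_force: 0.0
```

Call:
apply_moves(deltas=[[-0.003, 0.028, 0, -0.07, 0.4], [-0.006, 0.056, 0.01, -0.14, 0.4], [-0.01, 0.085, 0.025, -0.21, 0.4], [-0.01, 0.085, 0.025, -0.21, 0.4], [-0.01, 0.085, 0.025, -0.21, 0.4]])

```text
time_s: 55.45
ee_pos: [596.7, 264.9, 198.6]
ee_rot: [-179.9, -0.1, 177.2]
force: [-1.3, 0.1, 0.8]
gripper_width: 64.0
gripper_force: 0.0
```

```bash
python3 - <<'E'
from h import *
s=env.state();print(s['ee_pos'],s['ee_rot']); chain([(591.5,260.5,136,177)])
E
```

```text
[596.65834952 264.90633289 198.64209191] [-1.79889626e+02 -1.42980012e-01  1.77163408e+02]
[0.0049, -0.0047, 0.0626, 0.0029]
```

Call:
apply_moves(deltas=[[0.005, -0.005, 0.02, 0, 0.4], [0.005, -0.005, 0.045, 0, 0.4], [0.005, -0.005, 0.0625, 0, 0.4], [0.005, -0.005, 0.0625, 0, 0.4]])

```text
time_s: 55.85
ee_pos: [590.1, 258.3, 135.7]
ee_rot: [-179.8, -0.3, 177.1]
force: [-0.3, -0.1, -0.6]
gripper_width: 63.7
gripper_force: 0.0
```

Call:
apply_moves(deltas=[[0, 0, 0, 0, -1], [0, 0, 0, 0, -1], [0, 0, 0, 0, -1], [0, 0, 0, 0, -1], [0, 0, 0, 0, -1]])

```text
time_s: 56.35
ee_pos: [592.0, 260.3, 138.2]
ee_rot: [180.0, 0.0, 177.1]
force: [0.8, -0.6, -0.4]
gripper_width: 26.7
gripper_force: 0.0
```

Call:
apply_moves(deltas=[[0, 0, 0, 0, -1], [0, 0, 0, 0, -1], [0, 0, 0, 0, -1]])

```text
time_s: 56.65
ee_pos: [592.1, 260.6, 137.8]
ee_rot: [180.0, 0.0, 177.1]
force: [0.7, 1.5, 1.0]
gripper_width: 13.4
gripper_force: 49.8
```

Call:
apply_moves(deltas=[[0, 0, -0.01, 0, -1], [0, 0, -0.03, 0, -1], [0, 0, -0.06, 0, -1], [0, 0, -0.09, 0, -1], [0, 0, -0.09, 0, -1]])

```text
time_s: 57.15
ee_pos: [593.6, 260.6, 231.5]
ee_rot: [179.9, 0.4, 177.1]
force: [1.7, 0.8, -7.0]
gripper_width: 13.9
gripper_force: 49.8
```

```bash
python3 - <<'E'
from h import *
s=env.state();print(s['ee_pos'],s['ee_rot'],s['torque']);chain([(500,100,230,180),(460,-80,230,184),(467,-172,180,184)])
E
```

```text
[593.55865596 260.58957538 231.46945003] [179.85164889   0.39685441 177.14284803] [ 0.14004607 -0.45258605  0.00881074]
[0.0854, -0.1651, 0.0015, -0.0499]
[0.04, -0.18, -0.0, -0.0698]
[-0.0006, -0.0923, 0.05, 0.0]
```

Call:
apply_moves(deltas=[[0.017, -0.033, 0, -0.01, -1], [0.034, -0.066, 0, -0.02, -1], [0.051, -0.1, 0, -0.03, -1], [0.068, -0.132, 0, -0.04, -1], [0.085, -0.165, 0, -0.05, -1]])

```text
time_s: 57.65
ee_pos: [496.2, 98.0, 225.1]
ee_rot: [-179.9, -0.3, -179.9]
force: [0.6, -0.5, -7.5]
gripper_width: 14.1
gripper_force: 49.7
```

Call:
apply_moves(deltas=[[0.008, -0.036, 0, -0.014, -1], [0.016, -0.072, 0, -0.028, -1], [0.024, -0.108, 0, -0.042, -1], [0.032, -0.144, 0, -0.056, -1], [0.04, -0.18, 0, -0.07, -1]])

```text
time_s: 58.15
ee_pos: [456.6, -81.5, 225.5]
ee_rot: [180.0, -0.2, -175.9]
force: [0.6, -0.5, -7.4]
gripper_width: 13.4
gripper_force: 49.7
```

Call:
apply_moves(deltas=[[0, -0.03, 0, 0, -1], [-0.001, -0.06, 0, 0, -1], [-0.001, -0.092, 0.01, 0, -1], [-0.001, -0.092, 0.03, 0, -1], [-0.001, -0.092, 0.05, 0, -1]])

```text
time_s: 58.65
ee_pos: [464.6, -172.7, 175.1]
ee_rot: [179.9, -0.2, -176.1]
force: [0.4, 1.4, -7.5]
gripper_width: 13.6
gripper_force: 50.0
```

Call:
apply_moves(deltas=[[0, 0, 0.01, 0, -1], [0, 0, 0.025, 0, -1], [0, 0, 0.04, 0, -1], [0, 0, 0.045, 0, -1], [0, 0, 0.045, 0, -1]])

```text
time_s: 59.15
ee_pos: [465.2, -171.6, 131.6]
ee_rot: [179.9, -0.2, -176.0]
force: [0.6, -0.1, -7.2]
gripper_width: 13.9
gripper_force: 50.0
```

Call:
apply_moves(deltas=[[0, 0, 0.004, 0, -1], [0, 0, 0.006, 0, -1], [0, 0, 0.007, 0, -1], [0, 0, 0.008, 0, -1], [0, 0, 0.008, 0, -1]])

```text
time_s: 59.65
ee_pos: [466.2, -172.1, 124.8]
ee_rot: [-180.0, 0.0, -176.0]
force: [-0.1, 1.3, -6.9]
gripper_width: 13.6
gripper_force: 50.0
```

Call:
apply_moves(deltas=[[0, 0, 0.003, 0, -1], [0, 0, 0.005, 0, -1], [0, 0, 0.006, 0, -1], [0, 0, 0.007, 0, -1], [0, 0, 0.007, 0, -1]])

```text
time_s: 60.15
ee_pos: [466.2, -172.1, 117.8]
ee_rot: [-180.0, -0.0, -176.0]
force: [-0.4, -0.1, -5.8]
gripper_width: 14.0
gripper_force: 50.0
```

Call:
apply_moves(deltas=[[0, 0, 0.0005, 0, -1], [0, 0, 0.0005, 0, -1]])

```text
time_s: 60.35
ee_pos: [466.3, -172.2, 117.8]
ee_rot: [-180.0, 0.0, -176.0]
force: [-1.8, 0.1, -0.2]
gripper_width: 13.3
gripper_force: 50.0
```

Call:
apply_moves(deltas=[[0, 0, 0, 0, 0.4], [0, 0, 0, 0, 0.4], [0, 0, 0, 0, 0.4], [0, 0, -0.04, 0, 0.4], [0, 0, -0.08, 0, 0.4]])

```text
time_s: 60.85
ee_pos: [465.7, -171.8, 197.4]
ee_rot: [179.9, -0.1, -176.0]
force: [1.2, -1.3, 0.9]
gripper_width: 51.0
gripper_force: 0.0
```

Call:
apply_moves(deltas=[[0, 0, -0.05, 0, 0.4], [0, 0.05, -0.08, 0, 0.4], [0, 0.1, -0.08, 0, 0.4], [0, 0.15, -0.08, 0, 0.4], [0, 0.2, -0.08, 0, 0.4]])

```text
time_s: 61.35
ee_pos: [452.6, 21.8, 277.9]
ee_rot: [-180.0, 0.1, -176.0]
force: [1.1, 0.6, 0.0]
gripper_width: 63.7
gripper_force: 0.0
```

Call:
apply_moves(deltas=[[0, 0.05, 0, 0, 0.4], [0, 0.1, 0, 0, 0.4], [0, 0.15, 0, 0, 0.4], [0, 0.2, 0, 0, 0.4], [0, 0.2, 0, 0, 0.4]])

```text
time_s: 61.85
ee_pos: [438.0, 225.0, 277.1]
ee_rot: [179.8, 0.0, -175.6]
force: [0.7, -1.6, -0.0]
gripper_width: 63.8
gripper_force: 0.0
```

```bash
python3 - <<'E'
from h import *
a=cams.grab_frame('top')[100:260,200:490]; b=cams.grab_frame('scene')[140:300,130:460]
b=cv2.resize(b,(580,281)); a=cv2.resize(a,(580,320))
cv2.imwrite('pics/f.png',np.vstack([a,b])[:600])
s=env.state();print(s['ee_pos'],s['force'],s['time_s'])
E
```

```text
[438.38505698 220.50462708 277.00524142] [ 0.47754156 -1.15846658 -0.04412745] 61.95
```

View pics/f.png

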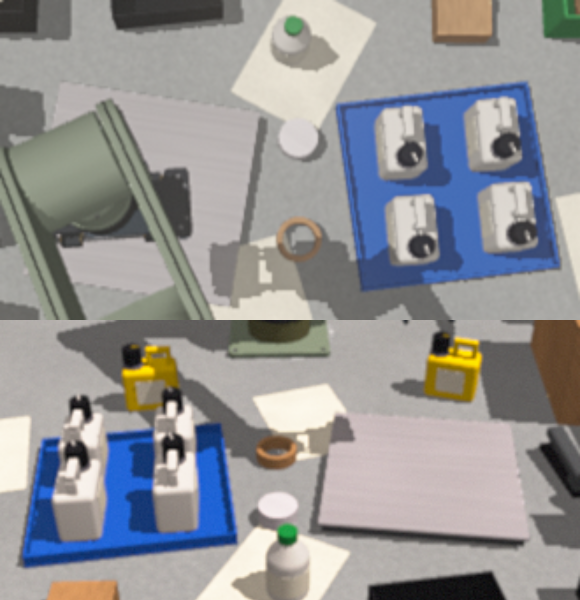

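All four canisters stand upright in the tray (top crop (400,140), (495,130), (412,230), (510,215)). The stand is empty and the bystanders are in place, so I'm handing in.

```bash
python3 -c "
from workcell import env
print(env.job_done())"
```

```text
the job is handed in; nothing more can be done
None
```

I turned all four caps past their clutch click, judged by turn angle, wrist torque and mark position, and set all four canisters upright in the tray. The other things look unmoved, and I handed the job in at about 62 s; no verdict came back.

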